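Set the bolt-length gauge with a blade and hold its leg clamped

TASK

Take the flat gauge blade out of its wooden stand and push it fully home, upright, in the slot of the steel block on the bolt-length gauge, then let go of it. Slide the gauge's leg forward, its cam lever still open, until its nose rests against the blade; only then squeeze the cam lever fully closed against the grip tab, with the leg staying at the blade. Finish while still holding lever and leg squeezed like that, do not let go, and leave the loose bolts and the carton where they are.

Things in the scene. Friction and masses are not known exactly. Their poses are not given: they have to be found in the camera images.
- blade_grip (a point): centre of the black plastic grip of the gauge blade (loose, 0.1 kg, upright in the wooden stand at the start). Grip: 30 mm (own x) by 14 mm (own y, the way to pinch it) by 35 mm high (z up). Below it the bare steel blade is 30 mm (x) by 5 mm (y) and 55 mm long; the foot is 72.5 mm below this point.
- stand: fixed wooden stand, 70 mm (x) by 60 mm (y) by 36 mm high, that holds the blade at the start; origin at the centre of its underside. Its slot, 36 mm (x) by 7 mm (y), is 26 mm deep (floor 10 mm above the bench). The blade's x and y are along the stand's.
- bed: fixed steel bed of the bolt-length gauge, 70 mm wide (x), 340 mm long (y), 20 mm high; origin at the centre of its underside. Its y axis is the direction in which the leg slides forward, towards the slot block.
- slotblock: fixed steel block on the bed near its +y end, 64 (x) by 46 (y) by 32 mm high, top 52 mm above the bench; origin at the centre of its underside; axes as the bed's. Slot for the blade in its top: centred, 36 mm (x) by 7 mm (y), 26 mm deep, with 4 mm 45 degree chamfers along the long edges of its mouth. At another place along the bed each time.
- slot_floor (a point): centre of the floor of the slot in the slot block, 26 mm below the block's top, 26 mm above the bench; axes as the block's. With the blade home, the blade's origin is here.
- leg (a joint): travel of the sliding leg along the bed's +y, m, 0 (far back) to 0.13; 2.5 N of friction, stays where it is left. The leg is a carriage on the bed (60 by 60 mm, top 35 mm above the bench) with the grip head on it and an aluminium bar, 14 mm wide, 12 mm high, that reaches forward to the nose.
- nose (a point): front tip of the leg's bar, 64 mm above the bench, that is 12 mm above the slot block, on the bed's centre line; it passes over the block and meets the blade's flat face.
- head_grip (a point): grip point of the leg's head, 130 mm behind the nose: on the centre line, mid-way between tab and lever as they stand when CLOSED, 72 mm above the bench; axes as the bed's. Tab (+x side) and lever (-x side) are squeezed together along x: 48 mm over both when open, 36 mm closed; 30 mm long (y from -15 to +15 mm), tops 90 mm above the bench; room for fingers down to 45 mm above the bench.
- lever (a joint): travel of the cam lever, m: 0 open, 0.012 fully closed against the head, moving in +x of the head. A spring opens it as soon as it is let go (4 N at the start of travel, 8 N closed).
- lever_plate: the cam lever's steel plate, 6 by 30 by 48 mm; its outer face is at x = -30 mm from head_grip when open, -18 mm closed (origin not in the plate: below head_grip at bench level, displaced in x by the lever's travel).
- tab: the fixed black grip tab opposite the lever, 10 by 32 by 48 mm; its outer face is at x = +18 mm from head_grip (origin not in the tab: below head_grip, at bench level).
- crossbar (a point): centre of the rear face of the upright aluminium crossbar just in front of tab and lever (16 mm ahead of head_grip): 96 mm (x) by 36 mm high, 6 mm thick, 49 to 85 mm above the bench. It sticks out on both sides, so fingers that straddle tab and lever can push the leg forward (+y) by it.
- head (a joint): sideways float of the whole head (tab, lever, crossbar) on the leg along x, m, -0.005 to 0.005, on a soft centring spring (400 N/m), so a squeeze need not be exactly centred.
- bolt_a: bystander: loose wheel bolt standing on its hexagon head between robot and wooden stand, 27 mm across, 50 mm high; origin at its foot.
- bolt_b: bystander: another such bolt, beyond the wooden stand; origin at its foot.
- carton: bystander: red and white carton, 100 by 160 by 45 mm, beyond the gauge; origin at the centre of its underside.
- blade: the gauge blade itself; origin at the centre of its lower end (foot), axes as for blade_grip: x along its width, y along its thickness, z up.
Not all that is in view belongs to the job. Leave any white or yellow look-alike of the blade alone.

How it is judged:
On the way, in this order (a step that is already met when the one before it is completed fails the run):
1. the gauge blade is home in the block's slot and let go (z of blade in the frame of slot_floor between -0.003 and 0.003 m and horizontal distance between blade and slot_floor below 0.008 m and angle between blade's own z axis and vertical below 0.17 rad and contact force between the fingers and blade below 0.1 N), for 0.2 s.
2. the leg's nose is at the blade with the cam lever still open (z of blade in the frame of slot_floor between -0.003 and 0.003 m and horizontal distance between blade and slot_floor below 0.008 m and angle between blade's own z axis and vertical below 0.17 rad and y of nose in the frame of slotblock between -0.0065 and 0.003 m and value of joint lever below 0.004 m), for 0.2 s.
At the end, for the whole second after the job is handed in: Blade within 3 mm of the slot floor, tilt under 0.17 rad, untouched; nose of the still leg at the blade (6.5 mm before to 3 mm past the slot centre line); lever closed over 9 of 12 mm; fingers press lever and tab with over 1.5 N each (all of step 1 and y of nose in the frame of slotblock between -0.0065 and 0.003 m and value of joint lever above 0.009 m and contact force between the fingers and lever_plate above 1.5 N and contact force between the fingers and tab above 1.5 N and velocity of joint leg between -0.01 and 0.01 m/s); the arm keeps its last pose, push and grip.
It fails at once if the cam lever is squeezed more than half closed while the leg is away from the blade's place (value of joint lever above 0.006 m and not (y of nose in the frame of slotblock between -0.0065 and 0.003 m)).
It fails at once if a bystander is disturbed (distance of any of bolt_a, bolt_b, carton from where it was at the start of the episode above 0.015 m).
It also fails if it takes over 51 s, if anything falls off the work surface, if the arm or the gripper's body presses on something with over 40 N, if the wrist force passes 120 N, or if a joint passes its speed limit or range.

ROBOT

A 7-joint arm with a two-finger parallel gripper is mounted at the origin on the work surface. World frame = base frame: x ahead of the robot, y to its left, z up, the work surface at z = 0. Lengths are in m, angles in rad, forces in N, time in s.
With the tool pointing down it reaches from about 0.4 to 0.875 m from the base axis. Payload 19.3 kg.
Tool frame: the origin (TCP) lies at the very end of the fingers, on their centre line; the grasp point (between the pads) lies 19 mm behind it; z points along the fingers, x is the direction in which the jaws open and shut, and the axes are right-handed (so a half turn about z gives the same grasp; the last joint's range is limited). The gripper opens to 85 mm and grips with 20 to 120 N. Pads are 22 mm wide; open, the fingers measure 114 mm over their backs; the gripper's body (76 mm by 85 mm) begins 54 mm behind the grasp point. The pads swing forward as they close: fully open they stand 13 mm farther back than shut.
Start: joints at [1.095, 0.521, -0.036, 1.599, 0.021, 1.021, -0.113], TCP at [0.247, -0.574, 0.231] pointing down, gripper open.
Joint ranges: [-2.91, 2.91], [-0.3, 2.13], [-1.5, 1.42], [0.17, 2.43], [-1.26, 4.41], [0.16, 1.93], [-2.52, 2.52]. Speed limits (rad/s): [1.89, 1.89, 2.39, 2.39, 3.01, 3.01, 3.01].

INTERFACE

Orientations are given as [roll, pitch, yaw] about the fixed x, y, z axes, in that order (R = Rz(yaw) Ry(pitch) Rx(roll)).
In Python, from workcell import bot gives the robot as it stands.
- The arm moves only by the tool jog_arm, never from a script. Its argument "increments" is a list of rows, each an object of numbers: "wx", "wy", "wz": the turn, a rotation vector about the tool's x, y, z in degrees; "x", "y", "z": the shift along the tool's x, y, z in cm; "claw": the opening in per cent of the stroke, from 0 (shut) to 100 (fully open). A call has 1 to 10 rows; each row is the pose to reach, as a shift and turn from the pose measured when the call began, along the tool's axes at that moment; what a row does not reach only later rows make up. A row lasts 1/8 s, in which the tool goes at most 62.5 mm and 10.7 degrees, less where a joint would pass 70% of its speed; a pose out of reach is approached as far as the arm can. A call with a gripper value outside its range is refused whole. The fingers move at their own pace and stop on an object; "squeeze" is the grip in N (left out, the last holds). Time passes only in rows, so rows that repeat a pose let the fingers close. It gives the time, the measured TCP pose, the force and the opening at its end, in the units of the state.
- bot.observe(): the state, without advancing time (a new reading comes with each control period).
- bot.grab_frame(name): name is "scene" or "side" or "wrist"; returns a dict with "pixels" (480x640x3 uint8, red, green, blue), "fov_y" (degrees; the focal length in pixels is half the picture's height over the tangent of half this angle, whatever the lens; pixels are square), "cx", "cy" (the principal point, pixels), "origin" and "orientation" of the camera in the world. Camera axes: x right, y down, z forward; pixel columns grow to the right and rows downward; lengths in m; the calibration is good to about 2 mm. The wrist camera is an equidistant fisheye: a pixel r from the principal point sees the ray r / f radians off the axis. A picture is of the moment at which its call begins. There is no depth.
- bot.job_done(): hands the job in, once; it reports no verdict.
The state is a dict: "clock": time; "qpos": joint angles; "qd": joint speeds; "joint_efforts": joint torques, N m; "position": TCP position; "tool_rot": TCP orientation; "force": force on the tool from outside, world axes, zero at the start; "moment": the same for the moment, N m; "grip_width": finger opening in m.
Only numpy, scipy, OpenCV 4.12 (cv2) and the standard library are available. Lean on these libraries where they do the work, as an engineer would, in place of code of your own. Each camera call takes 0.05 s, during which the arm holds its last target.

## Working session

There is one attempt and no reset: what is moved stays moved. The work goes in short steps, Python scripts to look and compute and a tool call to move; the robot and the scene stay as the last step left them, time stands still between calls to the robot, and variables do not carry over. Pictures are saved under pics/ and viewed, and the job is handed in when it is done.

Besides the shell and the picture viewer there is one more tool, called after "Call:" as a command line: name --argument value ..., lists and objects as JSON in quotes. jog_arm: Moves the arm, as the interface text tells. Its arguments: {"type":"object","properties":{"increments":{"type":"array","items":{"type":"object","properties":{"wx":{"type":"number"},"wy":{"type":"number"},"wz":{"type":"number"},"x":{"type":"number"},"y":{"type":"number"},"z":{"type":"number"},"claw":{"type":"number"}}}},"squeeze":{"type":"number"}},"required":["increments"]}

```bash
mkdir -p pics; ls; cat > h.py <<'E'
import numpy as np, cv2
from scipy.spatial.transform import Rotation as R
from workcell import bot
def rot(o):
    o=np.array(o,float)
    return o if o.shape==(3,3) else (R.from_euler('xyz',o).as_matrix() if o.size==3 else R.from_quat(o).as_matrix())
def ray(f,u,v,fish=False):
    fl=240/np.tan(np.radians(f['fov_y'])/2)
    d=np.array([u-f['cx'],v-f['cy']],float)
    if fish:
        r=np.hypot(*d); t=r/fl; c=np.r_[d/max(r,1e-9)*np.sin(t),np.cos(t)]
    else: c=np.r_[d/fl,1]; c/=np.linalg.norm(c)
    return np.array(f['origin'],float), rot(f['orientation'])@c
def plane(f,u,v,z,fish=False):
    o,d=ray(f,u,v,fish); return o+d*(z-o[2])/d[2]
def proj(f,p,fish=False):
    fl=240/np.tan(np.radians(f['fov_y'])/2)
    c=rot(f['orientation']).T@(np.array(p)-f['origin'])
    if fish:
        r=np.hypot(c[0],c[1]); t=np.arctan2(r,c[2]); return np.array([f['cx'],f['cy']])+c[:2]/r*t*fl
    return np.array([f['cx'],f['cy']])+c[:2]/c[2]*fl
def save(f,n): cv2.imwrite('pics/'+n+'.png',cv2.cvtColor(f['pixels'],cv2.COLOR_RGB2BGR))
def get(n):
    import pickle; return pickle.load(open('pics/'+n+'.pkl','rb'))
def grab(cam,n):
    import pickle; f=bot.grab_frame(cam); save(f,n); pickle.dump(f,open('pics/'+n+'.pkl','wb')); return f
E
python3 - <<'E'
from h import *
for c in ['scene','side','wrist']:
    f=grab(c,c+'0'); print(c,{k:f[k] for k in f if k!='pixels'})
print(bot.observe())
E
```

```text
pics
scene {'fov_y': 54.041839288994865, 'cx': 313.3779716619999, 'cy': 239.15339261267798, 'origin': array([0.94200753, 0.50528786, 0.52119012]), 'orientation': array([-2.19933249,  0.00369639,  2.42870131])}
side {'fov_y': 57.8425326780715, 'cx': 317.9373841963511, 'cy': 242.2830314112314, 'origin': array([0.15019553, 0.40990025, 0.5271269 ]), 'orientation': array([-2.26137147e+00, -1.32981803e-03, -2.30221262e+00])}
wrist {'fov_y': 65.70646984690485, 'cx': 316.46354427955123, 'cy': 237.51654512734007, 'origin': array([ 0.31353189, -0.544539  ,  0.37303792]), 'orientation': array([ 2.85238649e+00,  4.93469556e-04, -1.16517253e+00])}
{'clock': 0.15, 'qpos': array([ 1.09482131,  0.52188741, -0.03636921,  1.59984577,  0.02117475,
        1.0210903 , -0.11281193]), 'qd': array([-9.12723854e-04, -3.59345576e-03,  2.53829314e-04, -1.31887397e-03,
        5.25194112e-04, -3.45132586e-04, -9.24722841e-05]), 'joint_efforts': array([ 1.37355655e-03, -9.27385998e+01,  1.98041148e+00, -3.70060873e+01,
        1.80242542e-02,  6.34468553e-03,  2.36415644e-05]), 'position': array([ 0.24661529, -0.57402668,  0.23086225]), 'tool_rot': array([ 3.14157925e+00,  8.48001499e-04, -1.16502310e+00]), 'force': array([-0.43064528, -0.27976735,  0.86635417]), 'moment': array([-0.05744759, -0.00729209,  0.00342449]), 'grip_width': 0.08543573674570916}
```

View pics/scene0.png

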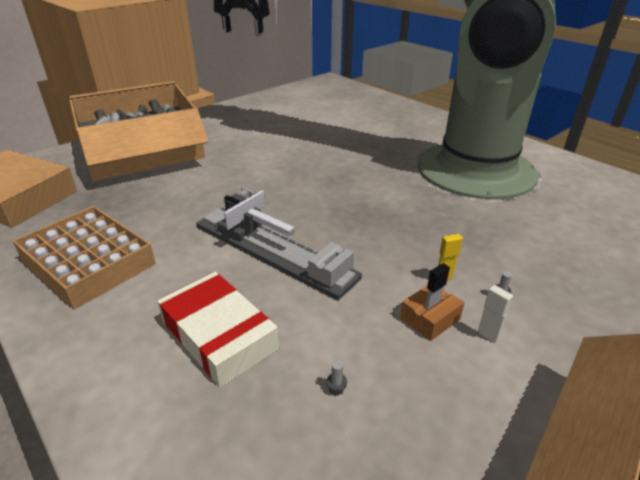

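View pics/side0.png

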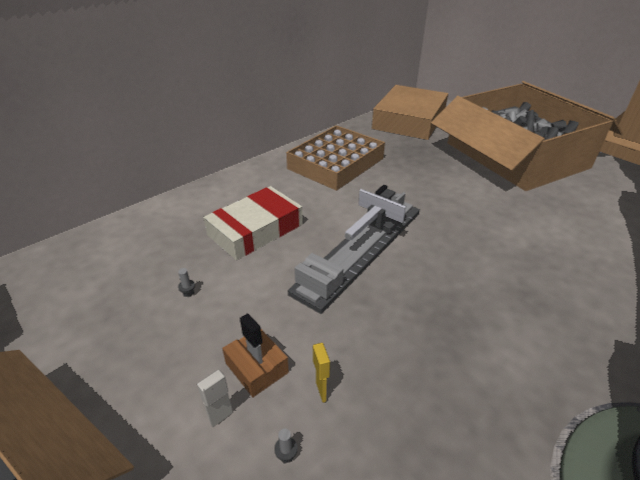

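View pics/wrist0.png

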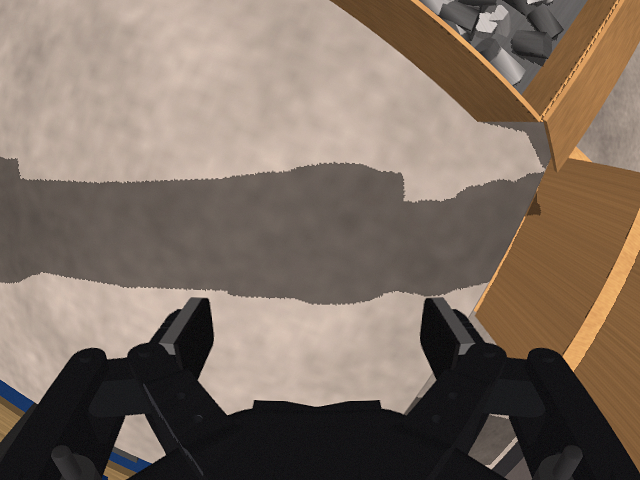

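The blade candidates are:
- **Black grip in the wooden stand:** scene (438,277), side (251,330). This one matches the description.
- **Yellow look-alike:** scene (451,257), side (321,370).
- **White look-alike:** scene (495,312), side (215,397).

The gauge is at scene (280,245), and the wrist camera sees none of these yet. Next I'll crop in on the blade and the gauge.

```bash
python3 - <<'E'
from h import *
def crop(n,x,y,w,h,s,out):
    i=cv2.imread('pics/'+n+'.png')[y:y+h,x:x+w]
    cv2.imwrite('pics/'+out+'.png',cv2.resize(i,None,fx=s,fy=s,interpolation=cv2.INTER_CUBIC))
crop('scene0',390,225,130,120,5,'c_s_bl'); crop('side0',195,305,150,110,5,'c_d_bl')
crop('scene0',190,180,180,120,4,'c_s_g'); crop('side0',280,180,150,135,4,'c_d_g')
E
```

```text
(no output)
```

View pics/c_s_bl.png

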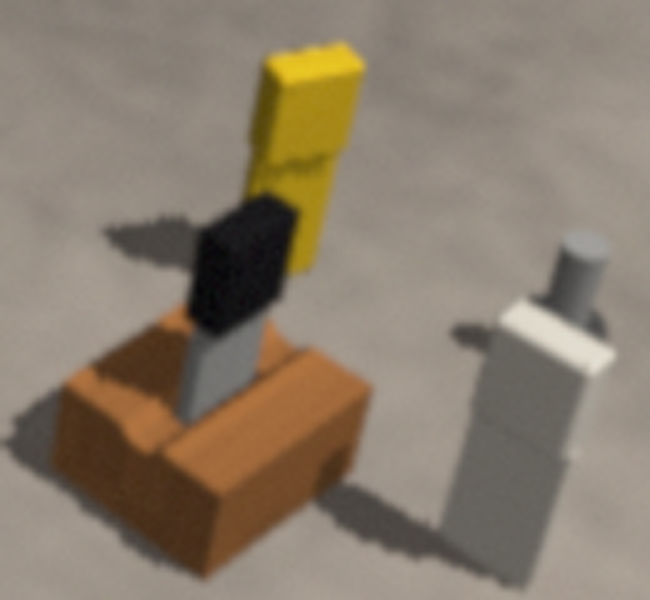

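View pics/c_d_bl.png

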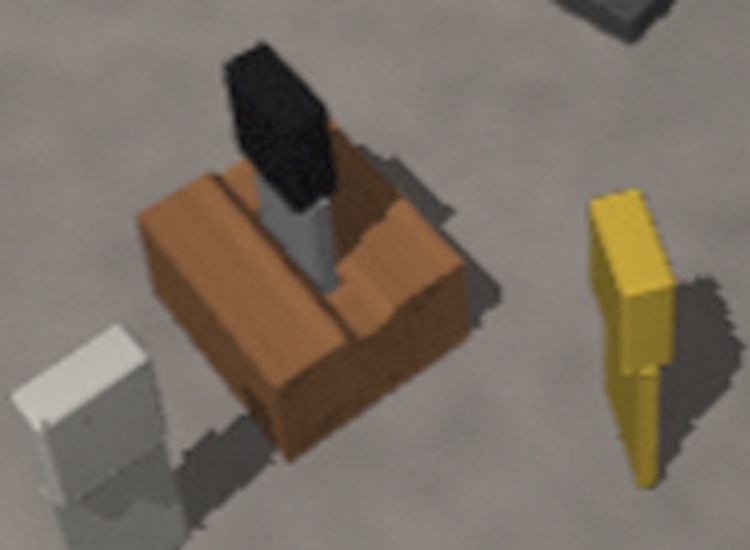

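View pics/c_s_g.png

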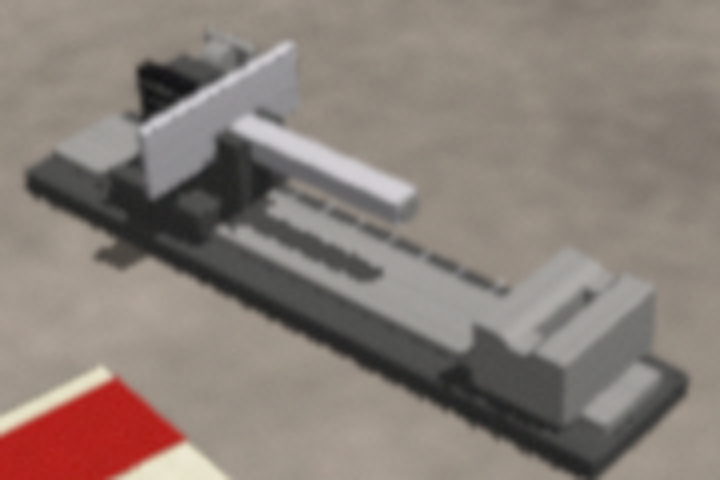

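View pics/c_d_g.png

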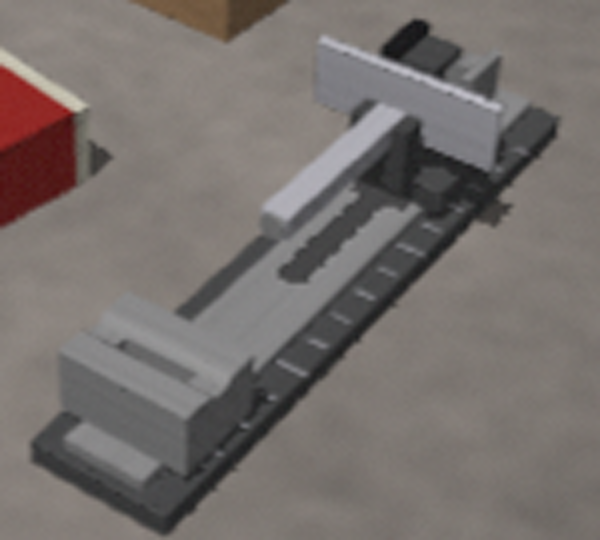

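```bash
python3 - <<'E'
from h import *
s=get('scene0'); d=get('side0')
def go(f,off,sc,pts,z,name):
    for p in pts:
        u,v=off[0]+(p[0]+.5)/sc-.5,off[1]+(p[1]+.5)/sc-.5
        print(name,p,plane(f,u,v,z)[:2].round(4))
go(s,(390,225),5,[(220,495),(372,387),(62,383)],.036,'stand S near,right,left')
go(d,(195,305),5,[(280,388),(138,213),(467,265)],.036,'stand D front,left,right')
go(s,(190,180),4,[(568,358),(655,287),(570,248)],.052,'block S near right back')
go(d,(280,180),4,[(188,415),(60,348),(255,360),(125,295)],.052,'block D')
go(s,(190,180),4,[(595,465),(685,375),(27,177)],.02,'bed S')
go(d,(280,180),4,[(165,520),(35,445),(555,120)],.02,'bed D')
go(s,(190,180),4,[(410,185),(392,200)],.070,'nose S top R,L')
go(d,(280,180),4,[(262,210),(292,225)],.070,'nose D top')
go(s,(190,180),4,[(293,42),(140,125)],.085,'xbar S top')
go(d,(280,180),4,[(320,38),(500,103)],.085,'xbar D top')
# blade grip mid-silhouette
for nm,f,b in(('S',s,(425,262,452,295)),('D',d,(236,310,264,350))):
    g=f['pixels'][b[1]:b[3],b[0]:b[2]].max(2)<50
    ys,xs=np.nonzero(g); print(nm,xs.mean()+b[0],ys.mean()+b[1],len(xs),plane(f,xs.mean()+b[0],ys.mean()+b[1],.0825).round(4))
E
```

```text
stand S near,right,left (220, 495) [0.5116 0.2629]
stand S near,right,left (372, 387) [0.4424 0.2653]
stand S near,right,left (62, 383) [0.5102 0.204 ]
stand D front,left,right (280, 388) [0.4407 0.2638]
stand D front,left,right (138, 213) [0.5114 0.2614]
stand D front,left,right (467, 265) [0.4379 0.2048]
block S near right back (568, 358) [0.5517 0.0947]
block S near right back (655, 287) [0.4941 0.0846]
block S near right back (570, 248) [0.502 0.042]
block D (188, 415) [0.4948 0.0818]
block D (60, 348) [0.557  0.0944]
block D (255, 360) [0.4997 0.0409]
block D (125, 295) [0.564  0.0535]
bed S (595, 465) [0.5612 0.1214]
bed S (685, 375) [0.4962 0.1064]
bed S (27, 177) [ 0.6275 -0.201 ]
bed D (165, 520) [0.4821 0.1051]
bed D (35, 445) [0.5467 0.1173]
bed D (555, 120) [ 0.5484 -0.2206]
nose S top R,L (410, 185) [ 0.5394 -0.0181]
nose S top R,L (392, 200) [ 0.5521 -0.0144]
nose D top (262, 210) [ 0.5509 -0.0126]
nose D top (292, 225) [ 0.5352 -0.0149]
xbar S top (293, 42) [ 0.5204 -0.1271]
xbar S top (140, 125) [ 0.6116 -0.1128]
xbar D top (320, 38) [ 0.6124 -0.1108]
xbar D top (500, 103) [ 0.5219 -0.132 ]
S 437.48370927318297 277.51629072681703 399 [0.4762 0.2342 0.0825]
D 250.9688888888889 330.2577777777778 450 [0.4753 0.2335 0.0825]
```

```bash
cat >> h.py <<'E'
def plan(p,yaw,roll=np.pi,pitch=0):
    s=bot.observe(); M=rot(s['tool_rot']); 
    T=R.from_euler('xyz',[roll,pitch,yaw]).as_matrix()
    d=M.T@(np.array(p)-s['position']); w=R.from_matrix(M.T@T).as_rotvec(degrees=True)
    print('t',s['clock'],'pos',s['position'].round(4),'rpy',s['tool_rot'].round(4),'F',s['force'].round(2),'w',round(s['grip_width'],4))
    print('shift cm',(d*100).round(2),'turn deg',w.round(2))
E
python3 - <<'E'
from h import *
s=get('scene0')
for n,u,v,z in(('yellow foot',449,279.4,0),('white foot',488,337,0),('bolta',507,292,0),('boltb',337,388,0),('yellow top',453,236,.09),('white top',501,292,.09)): print(n,plane(s,u,v,z).round(3))
plan([.466,.234,.25],1.536)
plan([.48,-.10,.26],.3)
E
```

```text
yellow foot [0.378 0.199 0.   ]
white foot [0.441 0.314 0.   ]
bolta [0.333 0.28  0.   ]
boltb [0.668 0.233 0.   ]
yellow top [0.385 0.193 0.09 ]
white top [0.444 0.313 0.09 ]
t 0.15 pos [ 0.2466 -0.574   0.2309] rpy [ 3.1416e+00  8.0000e-04 -1.1650e+00] F [-0.43 -0.28  0.87] w 0.0854
shift cm [-65.58 -52.05  -1.86] turn deg [-7.0000e-02  2.0000e-02 -1.5476e+02]
t 0.15 pos [ 0.2466 -0.574   0.2309] rpy [ 3.1416e+00  8.0000e-04 -1.1650e+00] F [-0.43 -0.28  0.87] w 0.0854
shift cm [-34.34 -40.15  -2.89] turn deg [-3.000e-02  4.000e-02 -8.394e+01]
```

Call:
jog_arm --increments '[{"x": -6, "y": -6, "z": -3, "wz": -10}, {"x": -11, "y": -12, "z": -3, "wz": -20}, {"x": -15, "y": -18, "z": -3, "wz": -30}, {"x": -19, "y": -23, "z": -3, "wz": -40}, {"x": -23, "y": -28, "z": -3, "wz": -50}, {"x": -27, "y": -33, "z": -3, "wz": -60}, {"x": -31, "y": -37, "z": -3, "wz": -70}, {"x": -34, "y": -40, "z": -3, "wz": -80}, {"x": -34, "y": -40, "z": -3, "wz": -84}, {"x": -34, "y": -40, "z": -3, "wz": -84}]'

```text
schema error: expected keys wx, wy, wz, x, y, z, claw
```

```bash
python3 -c "
from h import *
plan([.44,.234,.22],1.536)"
```

```text
t 0.15 pos [ 0.2466 -0.574   0.2309] rpy [ 3.1416e+00  8.0000e-04 -1.1650e+00] F [-0.43 -0.28  0.87] w 0.0854
shift cm [-66.61 -49.66   1.14] turn deg [-7.0000e-02  2.0000e-02 -1.5476e+02]
```

All keys are required in every row.

Call:
jog_arm --increments '[{"wx": 0, "wy": 0, "wz": -10, "x": -6, "y": -6, "z": -3, "claw": 100}, {"wx": 0, "wy": 0, "wz": -20, "x": -11, "y": -12, "z": -3, "claw": 100}, {"wx": 0, "wy": 0, "wz": -30, "x": -15, "y": -18, "z": -3, "claw": 100}, {"wx": 0, "wy": 0, "wz": -40, "x": -19, "y": -23, "z": -3, "claw": 100}, {"wx": 0, "wy": 0, "wz": -50, "x": -23, "y": -28, "z": -3, "claw": 100}, {"wx": 0, "wy": 0, "wz": -60, "x": -27, "y": -33, "z": -3, "claw": 100}, {"wx": 0, "wy": 0, "wz": -70, "x": -31, "y": -37, "z": -3, "claw": 100}, {"wx": 0, "wy": 0, "wz": -80, "x": -34, "y": -40, "z": -3, "claw": 100}, {"wx": 0, "wy": 0, "wz": -84, "x": -34, "y": -40, "z": -3, "claw": 100}, {"wx": 0, "wy": 0, "wz": -84, "x": -34, "y": -40, "z": -3, "claw": 100}]'

```text
clock: 1.4
position: [0.4805, -0.1017, 0.2611]
tool_rot: [-3.14, -0.0, 0.305]
force: [-0.5, -1.1, 0.1]
grip_width: 0.0856
```

```bash
python3 -c "
from h import *
grab('wrist','w1')
plan([.44,.234,.22],1.536)"
```

```text
t 1.45 pos [ 0.4799 -0.1033  0.2609] rpy [-3.1405e+00  5.0000e-04  3.0200e-01] F [ 0.09 -1.04 -0.58] w 0.0853
shift cm [  6.22 -33.39   4.13] turn deg [-7.00e-02 -1.00e-02 -7.07e+01]
```

View pics/w1.png

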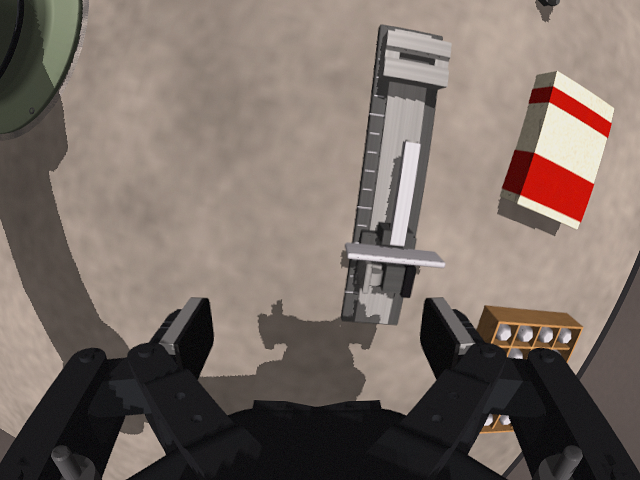

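The wrist view shows the whole gauge from above: slot near (417,57), nose near (412,143), crossbar from (347,247) to (445,263). I'll zoom in to measure them.

```bash
python3 - <<'E'
from h import *
i=cv2.imread('pics/w1.png')
cv2.imwrite('pics/w1a.png',cv2.resize(i[15:115,360:470],None,fx=6,fy=6,interpolation=cv2.INTER_CUBIC))
cv2.imwrite('pics/w1b.png',cv2.resize(i[130:330,330:460],None,fx=3,fy=3,interpolation=cv2.INTER_CUBIC))
E
```

```text
(no output)
```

View pics/w1a.png

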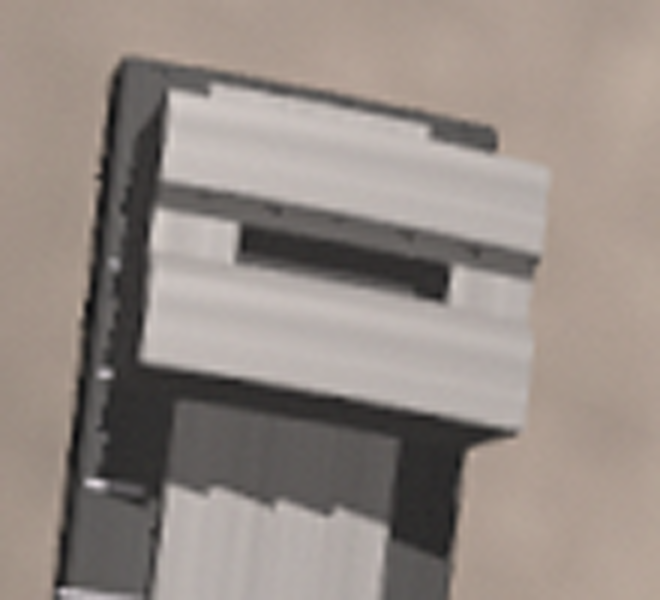

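View pics/w1b.png

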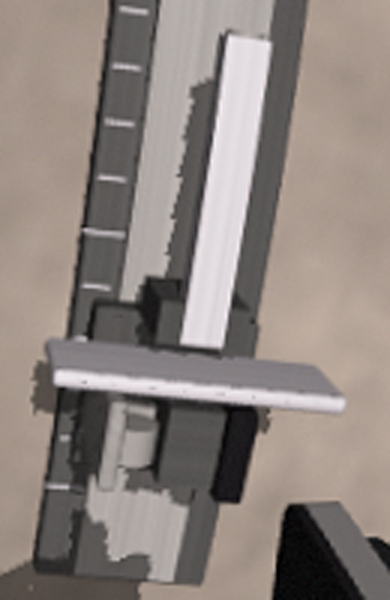

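Call:
jog_arm --increments '[{"wx": 0, "wy": 0, "wz": -10, "x": 1, "y": -6, "z": 1, "claw": 100}, {"wx": 0, "wy": 0, "wz": -20, "x": 2, "y": -12, "z": 2, "claw": 100}, {"wx": 0, "wy": 0, "wz": -30, "x": 3, "y": -17, "z": 3, "claw": 90}, {"wx": 0, "wy": 0, "wz": -40, "x": 4, "y": -22, "z": 4, "claw": 80}, {"wx": 0, "wy": 0, "wz": -50, "x": 5, "y": -27, "z": 4, "claw": 70}, {"wx": 0, "wy": 0, "wz": -60, "x": 6, "y": -31, "z": 4, "claw": 70}, {"wx": 0, "wy": 0, "wz": -70, "x": 6, "y": -33, "z": 4, "claw": 70}, {"wx": 0, "wy": 0, "wz": -71, "x": 6, "y": -33, "z": 4, "claw": 70}, {"wx": 0, "wy": 0, "wz": -71, "x": 6, "y": -33, "z": 4, "claw": 70}]'

```text
clock: 2.58
position: [0.4395, 0.228, 0.221]
tool_rot: [-3.141, 0.0, 1.536]
force: [-0.1, -0.7, 0.6]
grip_width: 0.0596
```

```bash
python3 -c "
from h import *
grab('wrist','w2')
plan([.4757,.2338,.14],1.536)"
```

```text
t 2.625 pos [0.4396 0.2281 0.2211] rpy [-3.1408  0.      1.5363] F [-0.06 -0.12  0.25] w 0.0597
shift cm [0.7  3.6  8.11] turn deg [-0.04  0.    0.02]
```

View pics/w2.png

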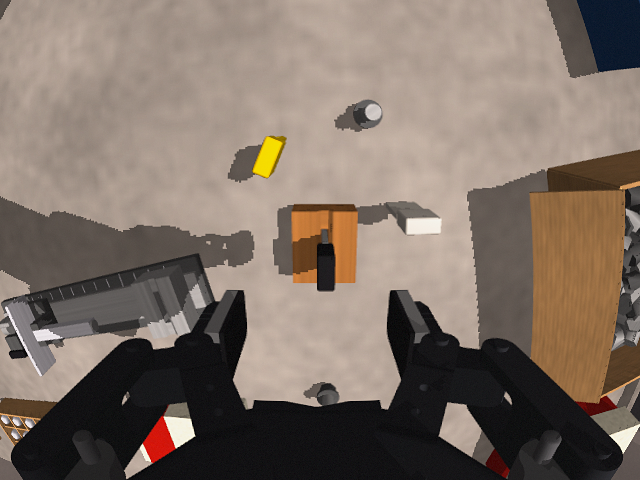

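```bash
python3 - <<'E'
from h import *
def P(f,off,sc,pts,z): return np.array([plane(f,off[0]+(p[0]+.5)/sc-.5,off[1]+(p[1]+.5)/sc-.5,z,True)[:2] for p in pts])
f=get('w1'); a=P(f,(360,15),6,[(165,90),(548,165),(525,432),(142,362)],.052)
print('block',a.round(4).tolist(),a.mean(0).round(4)); 
e=a[1]-a[0],a[2]-a[3],a[0]-a[3],a[1]-a[2]
for v in e: print(np.linalg.norm(v).round(4),np.degrees(np.arctan2(v[1],v[0])).round(2))
b=P(f,(360,15),6,[(240,222),(450,262),(447,300),(238,265)],.046); print('slot',b.mean(0).round(4))
n=P(f,(330,130),3,[(223,33),(270,40)],.07); print('nose',n.round(4).tolist(),n.mean(0).round(4))
x=P(f,(330,130),3,[(55,375),(345,400)],.085); print('xbar',x.round(4).tolist(),x.mean(0).round(4),np.linalg.norm(x[1]-x[0]))
bd=P(f,(330,130),3,[(35,565),(203,583)],.02);print('bed rear',bd.round(4).tolist(),bd.mean(0))
bd2=P(f,(360,15),6,[(120,62),(495,130)],.02);print('bed front',bd2.round(4).tolist(),bd2.mean(0)); v=bd2.mean(0)-bd.mean(0);print(np.linalg.norm(v),np.degrees(np.arctan2(-v[0],v[1])))
f=get('w2'); c=P(f,(0,0),1,[(293,206),(356,206),(355,283),(293,283)],.036); print('stand',c.round(4).tolist(),c.mean(0).round(4))
g=f['pixels'][238:294,310:342].max(2)<45; ys,xs=np.nonzero(g)
print(xs.min()+310,xs.max()+310,ys.min()+238,ys.max()+238)
cv2.imwrite('pics/w2a.png',cv2.resize(cv2.imread('pics/w2.png')[195:300,280:370],None,fx=6,fy=6,interpolation=cv2.INTER_CUBIC))
E
```

```text
block [[0.4923, 0.0839], [0.5553, 0.0969], [0.5648, 0.0517], [0.5022, 0.0391]] [0.5286 0.0679]
0.0643 11.64
0.0639 11.34
0.0458 102.41
0.0462 101.91
slot [0.5292 0.0687]
nose [[0.5366, -0.0152], [0.5513, -0.0121]] [ 0.544  -0.0136]
xbar [[0.5195, -0.1286], [0.6113, -0.1091]] [ 0.5654 -0.1189] 0.09385882560530556
bed rear [[0.5504, -0.225], [0.618, -0.214]] [ 0.58419579 -0.21953788]
bed front [[0.4865, 0.0966], [0.5529, 0.1108]] [0.51968969 0.10367842]
0.3295903694000927 11.286552380700936
stand [[0.4341, 0.2079], [0.436, 0.2646], [0.5112, 0.2634], [0.509, 0.2039]] [0.4726 0.2349]
317 334 243 289
```

View pics/w2a.png

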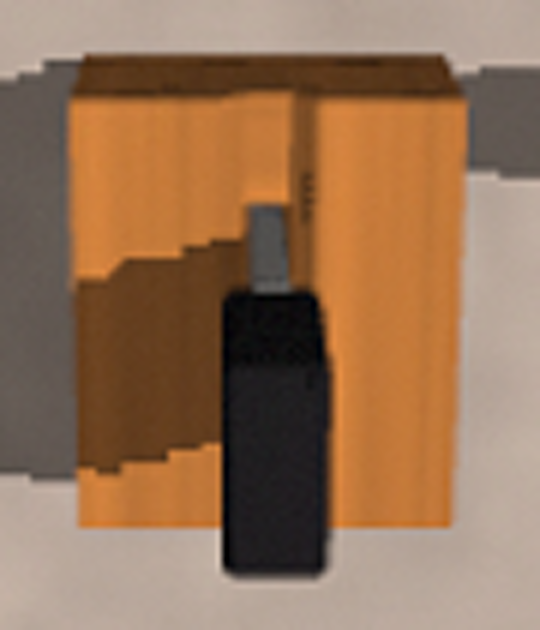

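```bash
python3 - <<'E'
from h import *
def P(f,off,sc,pts,z): return np.array([plane(f,off[0]+(p[0]+.5)/sc-.5,off[1]+(p[1]+.5)/sc-.5,z,True)[:2] for p in pts])
f=get('w2')
for nm,pts,z in(('stand',[(72,95),(467,98),(452,527),(78,527)],.036),('grip top',[(225,365),(328,365),(325,575),(222,575)],.1)):
    c=P(f,(280,195),6,pts,z); print(nm,c.round(4).tolist(),c.mean(0).round(4))
    for v in(c[3]-c[0],c[2]-c[1]): print(np.linalg.norm(v).round(4),np.degrees(np.arctan2(v[1],v[0])).round(2))
plan([.4757,.2343,.14],1.536)
E
```

```text
stand [[0.4381, 0.2064], [0.4405, 0.2658], [0.5106, 0.2633], [0.5084, 0.2035]] [0.4744 0.2348]
0.0704 -2.35
0.0701 -2.06
grip top [[0.4595, 0.2286], [0.4599, 0.2415], [0.4888, 0.2406], [0.4883, 0.2272]] [0.4741 0.2345]
0.0289 -2.72
0.0289 -1.81
t 2.625 pos [0.4396 0.2281 0.2211] rpy [-3.1408  0.      1.5363] F [-0.06 -0.12  0.25] w 0.0597
shift cm [0.75 3.6  8.11] turn deg [-0.04  0.    0.02]
```

Call:
jog_arm --increments '[{"wx": 0, "wy": 0, "wz": 0, "x": 0.7, "y": 2, "z": 3, "claw": 60}, {"wx": 0, "wy": 0, "wz": 0, "x": 0.7, "y": 3.5, "z": 6, "claw": 60}, {"wx": 0, "wy": 0, "wz": 0, "x": 0.7, "y": 3.5, "z": 8, "claw": 60}, {"wx": 0, "wy": 0, "wz": 0, "x": 0.7, "y": 3.5, "z": 8, "claw": 60}]'

```text
clock: 3.12
position: [0.4739, 0.2332, 0.1403]
tool_rot: [-3.139, 0.001, 1.535]
force: [-0.7, -0.1, 0.6]
grip_width: 0.0512
```

```bash
python3 -c "
from h import *
grab('wrist','w3')
plan([.475,.2343,.0635],1.533)"
```

```text
t 3.175 pos [0.4743 0.2337 0.1414] rpy [-3.1403e+00  3.0000e-04  1.5358e+00] F [-0.3  -0.24  0.83] w 0.0512
shift cm [0.07 0.08 7.79] turn deg [-0.07  0.01  0.16]
```

View pics/w3.png

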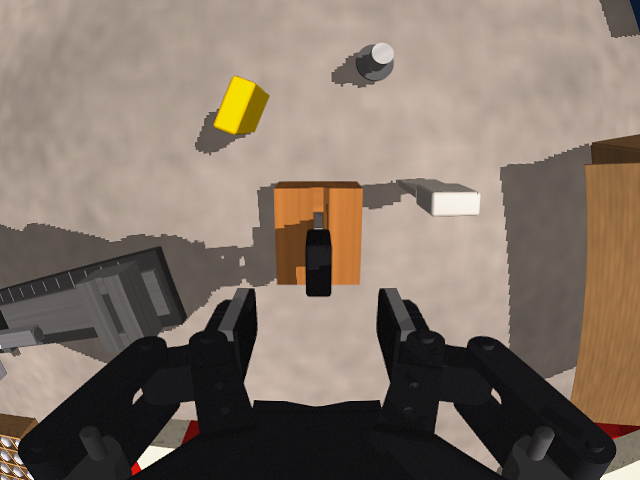

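The black grip at (318,262) sits midway between the pads, whose tips are at about (250,300) and (382,300). I'll go down and grip it.

Call:
jog_arm --increments '[{"wx": 0, "wy": 0, "wz": 0, "x": 0.1, "y": 0.1, "z": 3, "claw": 60}, {"wx": 0, "wy": 0, "wz": 0, "x": 0.1, "y": 0.1, "z": 6, "claw": 60}, {"wx": 0, "wy": 0, "wz": 0, "x": 0.1, "y": 0.1, "z": 7.7, "claw": 60}, {"wx": 0, "wy": 0, "wz": 0, "x": 0.1, "y": 0.1, "z": 7.7, "claw": 60}, {"wx": 0, "wy": 0, "wz": 0, "x": 0.1, "y": 0.1, "z": 7.7, "claw": 60}]'

```text
clock: 3.8
position: [0.4757, 0.235, 0.0655]
tool_rot: [-3.142, -0.0, 1.536]
force: [-0.1, -0.7, 1.0]
grip_width: 0.051
```

Call:
jog_arm --increments '[{"wx": 0, "wy": 0, "wz": 0, "x": 0, "y": 0, "z": 0, "claw": 25}, {"wx": 0, "wy": 0, "wz": 0, "x": 0, "y": 0, "z": 0, "claw": 10}, {"wx": 0, "wy": 0, "wz": 0, "x": 0, "y": 0, "z": 0, "claw": 5}, {"wx": 0, "wy": 0, "wz": 0, "x": 0, "y": 0, "z": 0, "claw": 5}, {"wx": 0, "wy": 0, "wz": 0, "x": 0, "y": 0, "z": 0, "claw": 5}, {"wx": 0, "wy": 0, "wz": 0, "x": 0, "y": 0, "z": 0, "claw": 5}]' --squeeze 35

```text
clock: 4.55
position: [0.476, 0.2348, 0.0661]
tool_rot: [3.141, -0.0, 1.535]
force: [-0.5, -2.0, 10.0]
grip_width: 0.0136
```

```bash
python3 -c "
from h import *
grab('wrist','w4')
plan([.475,.2343,.14],1.533)"
```

```text
t 4.6 pos [0.476  0.2348 0.0661] rpy [ 3.1408e+00 -1.0000e-04  1.5354e+00] F [-1.51 -2.25  8.99] w 0.0135
shift cm [-0.05 -0.09 -7.39] turn deg [ 0.05 -0.    0.14]
```

View pics/w4.png

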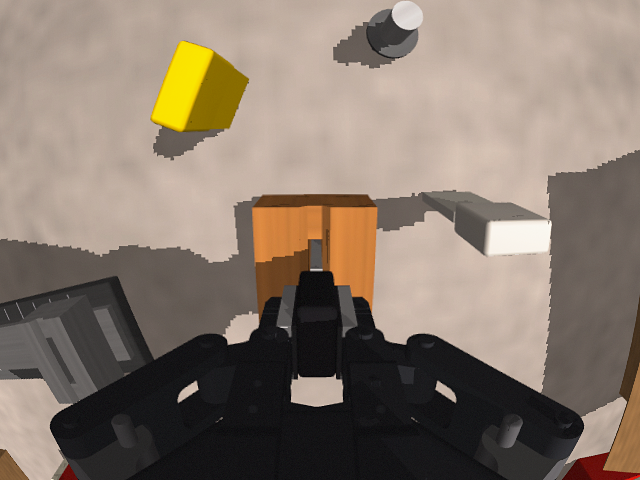

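Gripped: 13.5 mm opening, and the image shows the grip between the pads. Lifting straight up.

Call:
jog_arm --increments '[{"wx": 0, "wy": 0, "wz": 0, "x": 0, "y": 0, "z": -2, "claw": 5}, {"wx": 0, "wy": 0, "wz": 0, "x": 0, "y": 0, "z": -4, "claw": 5}, {"wx": 0, "wy": 0, "wz": 0, "x": 0, "y": 0, "z": -7, "claw": 5}, {"wx": 0, "wy": 0, "wz": 0, "x": 0, "y": 0, "z": -9, "claw": 5}, {"wx": 0, "wy": 0, "wz": 0, "x": 0, "y": 0, "z": -9, "claw": 5}]'

```text
clock: 5.22
position: [0.4767, 0.235, 0.1578]
tool_rot: [3.138, -0.001, 1.535]
force: [0.1, -0.4, -2.2]
grip_width: 0.0137
```

```bash
python3 -c "
from h import *
plan([.530,.068,.155],1.776)"
```

```text
t 5.225 pos [0.4767 0.235  0.1578] rpy [ 3.1382e+00 -1.0000e-03  1.5349e+00] F [ 0.12 -0.44 -2.21] w 0.0137
shift cm [-16.5    5.93   0.29] turn deg [  0.2   -0.03 -13.82]
```

Call:
jog_arm --increments '[{"wx": 0, "wy": 0, "wz": -4, "x": -4, "y": 1.5, "z": 0, "claw": 5}, {"wx": 0, "wy": 0, "wz": -8, "x": -8, "y": 3, "z": 0, "claw": 5}, {"wx": 0, "wy": 0, "wz": -12, "x": -12, "y": 4.5, "z": 0, "claw": 5}, {"wx": 0, "wy": 0, "wz": -13.8, "x": -15, "y": 5.5, "z": 0.3, "claw": 5}, {"wx": 0, "wy": 0, "wz": -13.8, "x": -16.5, "y": 5.9, "z": 1, "claw": 5}, {"wx": 0.2, "wy": 0, "wz": -13.8, "x": -16.5, "y": 5.9, "z": 2, "claw": 5}, {"wx": 0.2, "wy": 0, "wz": -13.8, "x": -16.5, "y": 5.9, "z": 2, "claw": 5}]'

```text
clock: 6.1
position: [0.529, 0.0693, 0.137]
tool_rot: [-3.14, -0.001, 1.777]
force: [0.0, 0.2, -1.0]
grip_width: 0.0136
```

```bash
python3 -c "
from h import *
for c in ('wrist','scene','side'): grab(c,c+'5')
i=np.vstack([cv2.resize(cv2.imread('pics/scene5.png')[180:310,230:380],None,fx=3,fy=3,interpolation=2)[:,:450],cv2.resize(cv2.imread('pics/side5.png')[210:330,270:420],None,fx=3,fy=3,interpolation=2)])
cv2.imwrite('pics/c5.png',i[:600] if 0 else np.hstack([i[:390],np.vstack([i[390:],np.zeros((30,450,3),np.uint8)])])[:, :900][:, 50:850])
plan([.530,.068,.13],1.776)"
```

```text
t 6.25 pos [0.5296 0.0692 0.138 ] rpy [ 3.1413e+00 -9.0000e-04  1.7773e+00] F [ 0.18  0.44 -1.27] w 0.0136
shift cm [-0.13  0.01  0.8 ] turn deg [ 0.02 -0.05  0.08]
```

View pics/wrist5.png

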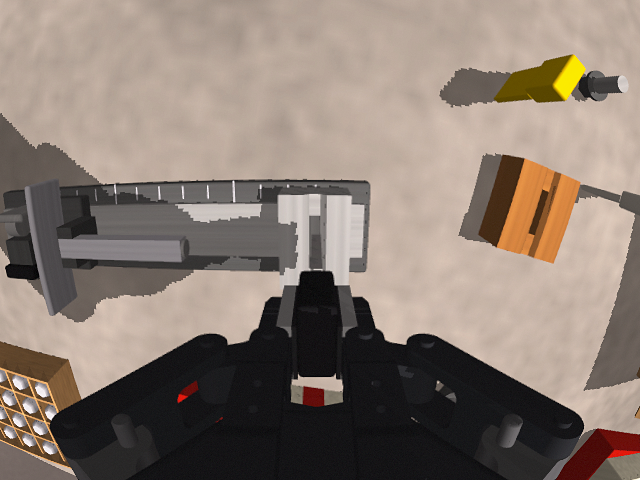

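View pics/c5.png

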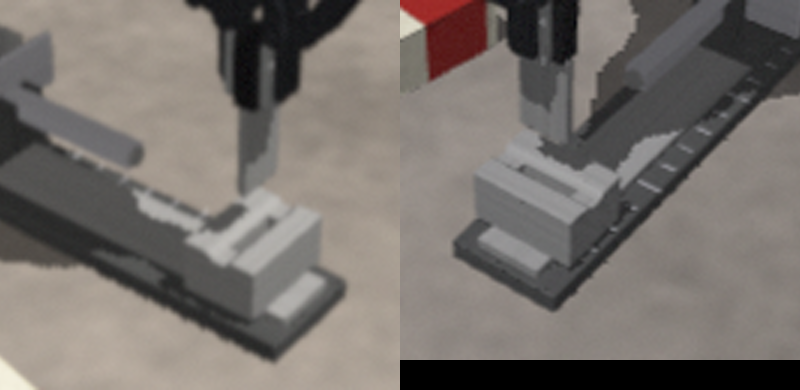

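```bash
python3 - <<'E'
from h import *
for n,u,v in(('scene5',331.7,243.3),('side5',320.7,256)): print(plane(get(n),u,v,.082))
# slot in wrist image: recheck block
i=cv2.imread('pics/wrist5.png'); cv2.imwrite('pics/w5a.png',cv2.resize(i[170:300,260:385],None,fx=5,fy=5,interpolation=2)[:600])
i=cv2.imread('pics/scene5.png'); cv2.imwrite('pics/s5a.png',cv2.resize(i[205:275,290:370],None,fx=8,fy=8,interpolation=2))
i=cv2.imread('pics/side5.png'); cv2.imwrite('pics/d5a.png',cv2.resize(i[220:290,290:370],None,fx=8,fy=8,interpolation=2))
E
```

```text
[0.53365695 0.07441216 0.082     ]
[0.52302613 0.06874806 0.082     ]
```

View pics/w5a.png

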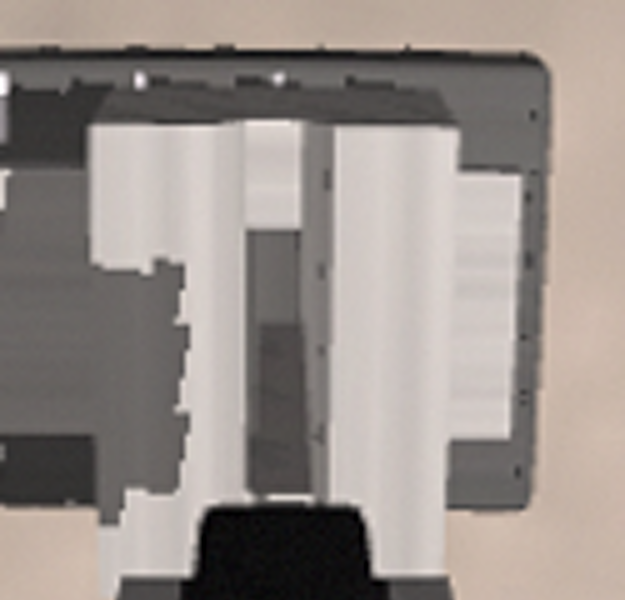

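View pics/s5a.png

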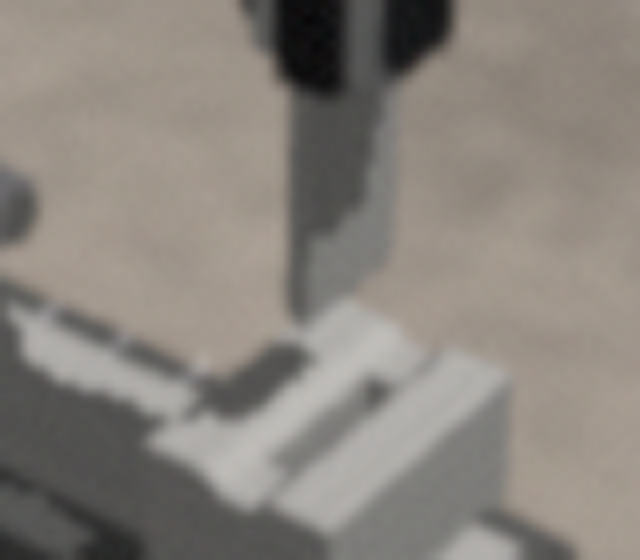

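View pics/d5a.png

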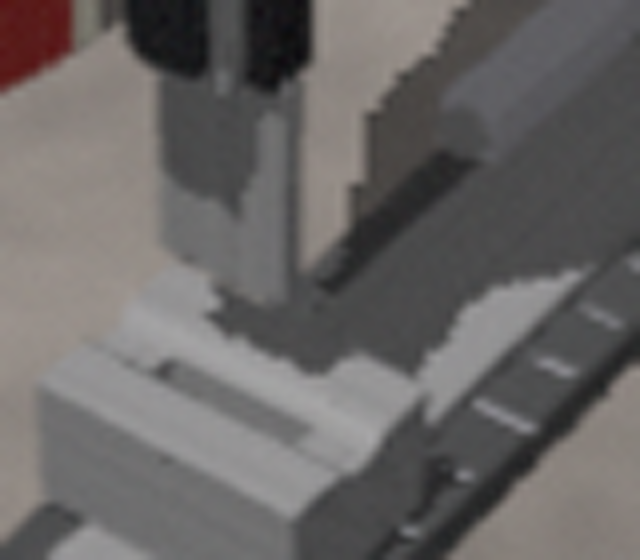

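```bash
python3 - <<'E'
from h import *
for n,o,u,v in(('scene5',(290,205),340,290),('side5',(290,220),230,268)): print(plane(get(n),o[0]+u/8,o[1]+v/8,.082).round(4))
f=get('wrist5')
p=[plane(f,260+u/5,170+v/5,.052,True)[:2] for u,v in((90,122),(458,122))]
y=np.radians(11.6); ex=np.array([np.cos(y),np.sin(y)]); print(np.round(p,4), 'centre',(np.mean(p,0)+.032*ex).round(4), np.linalg.norm(p[1]-p[0]))
v=p[1]-p[0]; print(np.degrees(np.arctan2(-v[0],v[1])))
E
```

```text
[0.529  0.0712 0.082 ]
[0.5294 0.0671 0.082 ]
[[0.5019 0.0401]
 [0.4925 0.0849]] centre [0.5285 0.0689] 0.045727280846850196
11.777758982518844
```

Call:
jog_arm --increments '[{"wx": 0, "wy": 0, "wz": 0, "x": -0.06, "y": -0.05, "z": 1, "claw": 5}, {"wx": 0, "wy": 0, "wz": 0, "x": -0.06, "y": -0.05, "z": 2, "claw": 5}, {"wx": 0, "wy": 0, "wz": 0, "x": -0.06, "y": -0.05, "z": 2.8, "claw": 5}, {"wx": 0, "wy": 0, "wz": 0, "x": -0.06, "y": -0.05, "z": 3.3, "claw": 5}, {"wx": 0, "wy": 0, "wz": 0, "x": -0.06, "y": -0.05, "z": 3.7, "claw": 5}, {"wx": 0, "wy": 0, "wz": 0, "x": -0.06, "y": -0.05, "z": 4.1, "claw": 5}, {"wx": 0, "wy": 0, "wz": 0, "x": -0.06, "y": -0.05, "z": 4.1, "claw": 5}]'

```text
clock: 7.12
position: [0.5292, 0.0686, 0.0968]
tool_rot: [-3.142, -0.001, 1.777]
force: [-0.4, 0.3, -1.3]
grip_width: 0.0132
```

```bash
python3 -c "
from h import *
plan([.5285,.0684,.083],1.777)"
```

```text
t 7.125 pos [0.5292 0.0686 0.0968] rpy [-3.1416e+00 -9.0000e-04  1.7774e+00] F [-0.36  0.35 -1.35] w 0.0132
shift cm [-0.   -0.07  1.38] turn deg [-0.   -0.05  0.02]
```

Call:
jog_arm --increments '[{"wx": 0, "wy": 0, "wz": 0, "x": 0, "y": 0, "z": 0.5, "claw": 5}, {"wx": 0, "wy": 0, "wz": 0, "x": 0, "y": 0, "z": 0.9, "claw": 5}, {"wx": 0, "wy": 0, "wz": 0, "x": 0, "y": 0, "z": 1.2, "claw": 5}, {"wx": 0, "wy": 0, "wz": 0, "x": 0, "y": 0, "z": 1.4, "claw": 5}, {"wx": 0, "wy": 0, "wz": 0, "x": 0, "y": 0, "z": 1.5, "claw": 5}, {"wx": 0, "wy": 0, "wz": 0, "x": 0, "y": 0, "z": 1.5, "claw": 5}]'

```text
clock: 7.88
position: [0.5292, 0.0686, 0.0821]
tool_rot: [3.141, -0.001, 1.777]
force: [-2.6, 0.0, 5.0]
grip_width: 0.0135
```

```bash
python3 -c "
from h import *
for c in ('wrist','scene','side'): grab(c,c+'6')
plan([.5285,.0684,.083],1.777)
a=cv2.resize(cv2.imread('pics/scene6.png')[195:285,290:380],None,fx=4.4,fy=4.4,interpolation=2);b=cv2.resize(cv2.imread('pics/side6.png')[205:295,280:370],None,fx=4.4,fy=4.4,interpolation=2)
cv2.imwrite('pics/c6.png',np.hstack([a,b]))"
```

```text
t 8.025 pos [0.5293 0.0686 0.0822] rpy [ 3.1413e+00 -7.0000e-04  1.7773e+00] F [-1.72 -0.55  5.48] w 0.0135
shift cm [-0.01 -0.08 -0.08] turn deg [ 0.02 -0.04  0.02]
```

View pics/c6.png

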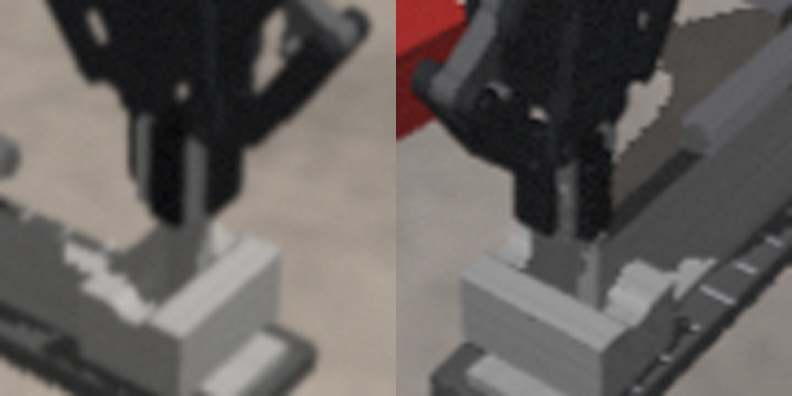

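Call:
jog_arm --increments '[{"wx": 0, "wy": 0, "wz": 0, "x": 0, "y": 0, "z": 0.15, "claw": 5}, {"wx": 0, "wy": 0, "wz": 0, "x": 0, "y": 0, "z": 0.15, "claw": 5}, {"wx": 0, "wy": 0, "wz": 0, "x": 0, "y": 0, "z": 0, "claw": 20}, {"wx": 0, "wy": 0, "wz": 0, "x": 0, "y": 0, "z": 0, "claw": 40}, {"wx": 0, "wy": 0, "wz": 0, "x": 0, "y": 0, "z": 0, "claw": 60}, {"wx": 0, "wy": 0, "wz": 0, "x": 0, "y": 0, "z": 0, "claw": 60}, {"wx": 0, "wy": 0, "wz": 0, "x": 0, "y": 0, "z": -3, "claw": 60}, {"wx": 0, "wy": 0, "wz": 0, "x": 0, "y": 0, "z": -7, "claw": 60}, {"wx": 0, "wy": 0, "wz": 0, "x": 0, "y": 0, "z": -12, "claw": 60}, {"wx": 0, "wy": 0, "wz": 0, "x": 0, "y": 0, "z": -12, "claw": 60}]'

```text
clock: 9.28
position: [0.5306, 0.069, 0.2052]
tool_rot: [3.137, -0.0, 1.777]
force: [-0.5, -0.8, -0.9]
grip_width: 0.0512
```

```bash
python3 -c "
from h import *
for c in ('wrist','scene','side'): grab(c,c+'7')
plan([.563,-.15,.18],.2025)
a=cv2.resize(cv2.imread('pics/scene7.png')[195:285,290:380],None,fx=4.4,fy=4.4,interpolation=2);b=cv2.resize(cv2.imread('pics/side7.png')[205:295,280:370],None,fx=4.4,fy=4.4,interpolation=2)
cv2.imwrite('pics/c7.png',np.hstack([a,b]))"
```

```text
t 9.425 pos [0.5289 0.0683 0.2016] rpy [-3.1411e+00 -5.0000e-04  1.7771e+00] F [ 0.52 -1.05  0.6 ] w 0.0513
shift cm [-22.06  -1.14   2.15] turn deg [-4.000e-02 -0.000e+00  9.022e+01]
```

View pics/c7.png

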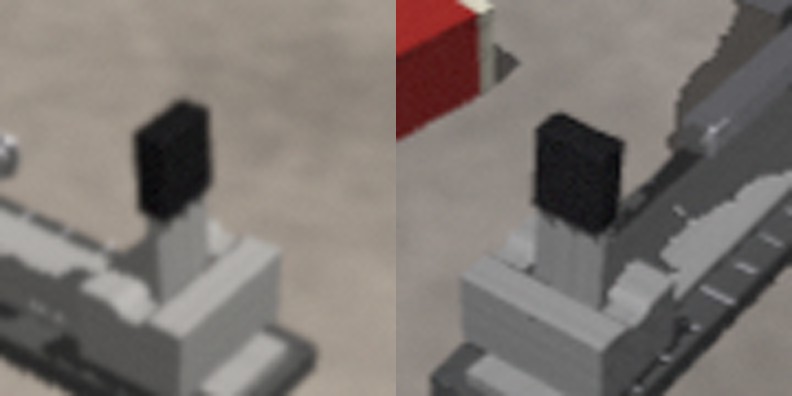

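View pics/wrist7.png

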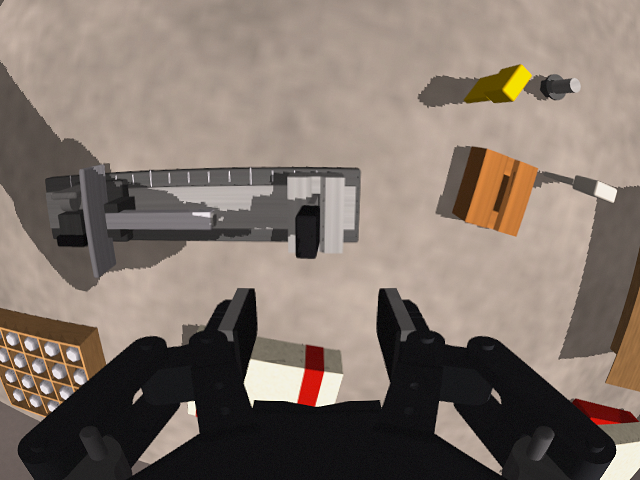

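The blade is upright and home in the slot at (scene/side crops), with the fingers clear. Next I'll go to the head.

Call:
jog_arm --increments '[{"wx": 0, "wy": 0, "wz": 10, "x": -3, "y": 0, "z": 0, "claw": 80}, {"wx": 0, "wy": 0, "wz": 20, "x": -6, "y": 0, "z": 0, "claw": 85}, {"wx": 0, "wy": 0, "wz": 30, "x": -9, "y": 0, "z": 0, "claw": 88}, {"wx": 0, "wy": 0, "wz": 40, "x": -12, "y": 0, "z": 0, "claw": 88}, {"wx": 0, "wy": 0, "wz": 50, "x": -15, "y": 0, "z": 0, "claw": 88}, {"wx": 0, "wy": 0, "wz": 60, "x": -18, "y": -0.5, "z": 0, "claw": 88}, {"wx": 0, "wy": 0, "wz": 70, "x": -20, "y": -0.5, "z": 0, "claw": 88}, {"wx": 0, "wy": 0, "wz": 80, "x": -21.9, "y": -0.3, "z": 1, "claw": 88}, {"wx": 0, "wy": 0, "wz": 90, "x": -21.9, "y": -0.3, "z": 2, "claw": 88}, {"wx": 0, "wy": 0, "wz": 90, "x": -21.9, "y": -0.3, "z": 2, "claw": 88}]'

```text
clock: 10.68
position: [0.5701, -0.1464, 0.1799]
tool_rot: [-3.14, 0.003, 0.208]
force: [0.1, -0.9, 0.4]
grip_width: 0.0754
```

```bash
python3 -c "
from h import *
for c in ('wrist','side'): grab(c,c+'8')
plan([.5713,-.1469,.14],.2025)"
```

```text
t 10.775 pos [ 0.5707 -0.1463  0.1811] rpy [-3.1407e+00  1.3000e-03  2.1140e-01] F [ 0.17  0.39 -0.2 ] w 0.0748
shift cm [0.05 0.08 4.11] turn deg [-0.05  0.08  0.51]
```

View pics/wrist8.png

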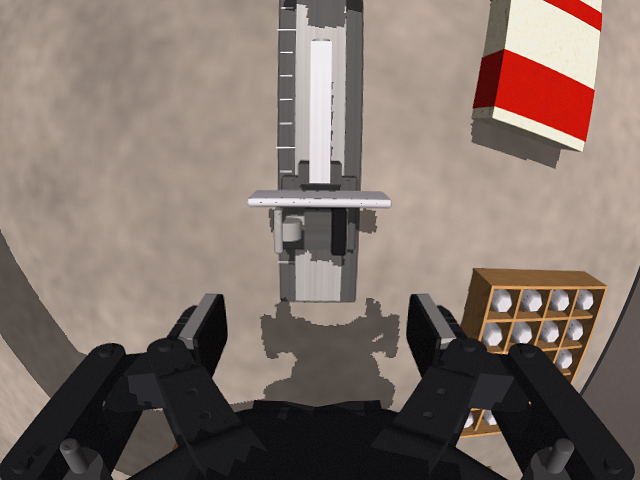

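```bash
python3 - <<'E'
from h import *
f=get('wrist8'); y=np.radians(11.6); ex=np.array([np.cos(y),np.sin(y)]); ey=np.array([-ex[1],ex[0]])
t=np.array(bot.observe()['position'])[:2]
for n,u,v,z in(('xbarL',248,206,.085),('xbarR',390,208,.085),('noseL',310.5,40,.07),('noseR',331,40,.07),('tab outer',347,225,.09),('tab outer rear',345,255,.09),('lever outer',273,235,.09)):
    p=plane(f,u,v,z,True)[:2]; print(n,p.round(4),'bed rel TCP mm',((p-t)@ex*1e3).round(1),((p-t)@ey*1e3).round(1))
b=np.array([.5286,.0684]); print('block rel',(b-t)@ex*1e3,(b-t)@ey*1e3)
cv2.imwrite('pics/w8a.png',cv2.resize(cv2.imread('pics/wrist8.png')[180:280,240:400],None,fx=5,fy=5,interpolation=2))
E
```

```text
xbarL [ 0.521  -0.1317] bed rel TCP mm -45.7 24.2
xbarR [ 0.6129 -0.1137] bed rel TCP mm 47.9 23.5
noseL [ 0.5383 -0.0143] bed rel TCP mm -5.2 135.8
noseR [ 0.5517 -0.0114] bed rel TCP mm 8.5 135.9
tab outer [ 0.5869 -0.1298] bed rel TCP mm 19.2 12.9
tab outer rear [ 0.5903 -0.15  ] bed rel TCP mm 18.5 -7.6
lever outer [ 0.5412 -0.1463] bed rel TCP mm -28.9 5.9
block rel 1.9245057211346865 218.74161756475743
```

View pics/w8a.png

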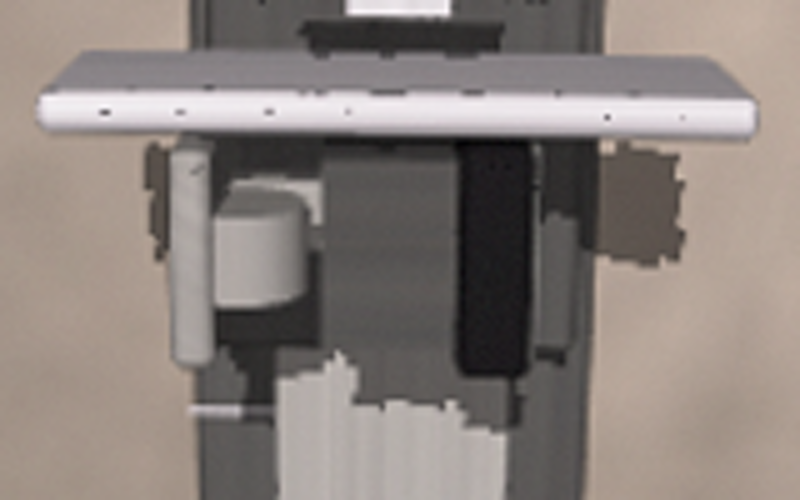

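Call:
jog_arm --increments '[{"wx": 0, "wy": 0, "wz": 0.5, "x": 0.1, "y": 0.1, "z": 3, "claw": 88}, {"wx": 0, "wy": 0, "wz": 0.5, "x": 0.1, "y": 0.1, "z": 6, "claw": 88}, {"wx": 0, "wy": 0, "wz": 0.5, "x": 0.1, "y": 0.1, "z": 9, "claw": 88}, {"wx": 0, "wy": 0, "wz": 0.5, "x": 0.1, "y": 0.1, "z": 12, "claw": 88}, {"wx": 0, "wy": 0, "wz": 0.5, "x": 0.1, "y": 0.1, "z": 13.1, "claw": 88}, {"wx": 0, "wy": 0, "wz": 0.5, "x": 0.1, "y": 0.1, "z": 13.1, "claw": 88}]'

```text
clock: 11.52
position: [0.5717, -0.1467, 0.0501]
tool_rot: [-3.14, 0.002, 0.204]
force: [-0.7, 0.5, 0.6]
grip_width: 0.075
```

```bash
python3 -c "
from h import *
for c in ('wrist','side'): grab(c,c+'9')
plan([.5713,-.1469,.05],.2025)"
```

```text
t 11.625 pos [ 0.5723 -0.1469  0.0512] rpy [-3.1411e+00  2.0000e-04  2.0350e-01] F [-0.56 -0.35 -0.66] w 0.0747
shift cm [-0.1  -0.02  0.12] turn deg [-0.03  0.01  0.06]
```

View pics/wrist9.png

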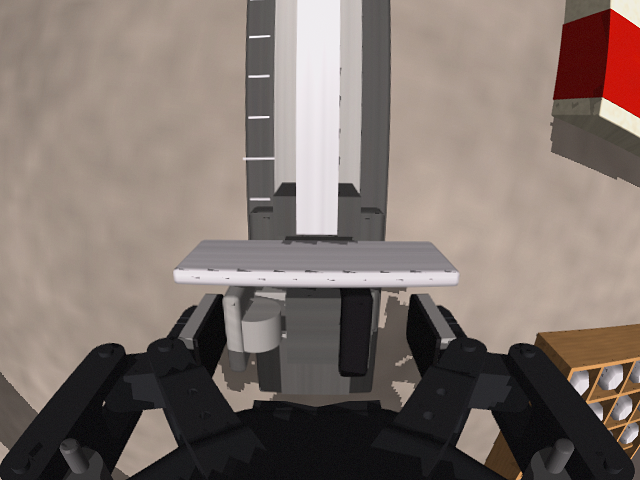

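View pics/side9.png

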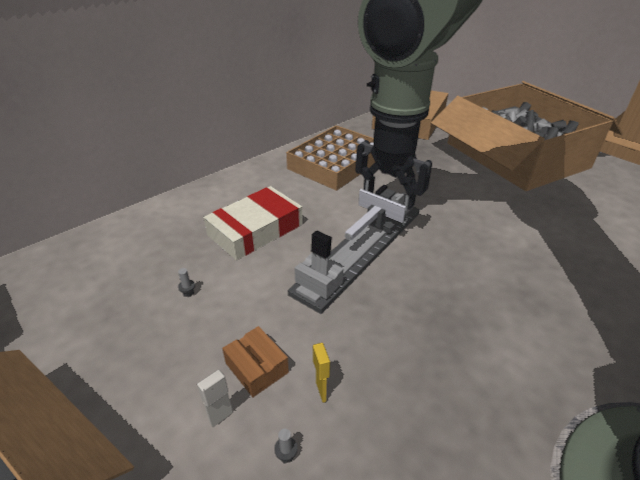

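The fingers straddle lever and tab behind the crossbar. Now I'll push forward most of the way with the lever open.

Call:
jog_arm --increments '[{"wx": 0, "wy": 0, "wz": 0, "x": -0.05, "y": -0.6, "z": 0, "claw": 88}, {"wx": 0, "wy": 0, "wz": 0, "x": -0.05, "y": -1.2, "z": 0, "claw": 88}, {"wx": 0, "wy": 0, "wz": 0, "x": -0.05, "y": -1.8, "z": 0, "claw": 88}, {"wx": 0, "wy": 0, "wz": 0, "x": -0.05, "y": -2.6, "z": 0, "claw": 88}, {"wx": 0, "wy": 0, "wz": 0, "x": -0.05, "y": -3.4, "z": 0, "claw": 88}, {"wx": 0, "wy": 0, "wz": 0, "x": -0.05, "y": -4.2, "z": 0, "claw": 88}, {"wx": 0, "wy": 0, "wz": 0, "x": -0.05, "y": -5, "z": 0, "claw": 88}, {"wx": 0, "wy": 0, "wz": 0, "x": -0.05, "y": -5.6, "z": 0, "claw": 88}, {"wx": 0, "wy": 0, "wz": 0, "x": -0.05, "y": -6, "z": 0, "claw": 88}, {"wx": 0, "wy": 0, "wz": 0, "x": -0.05, "y": -6, "z": 0, "claw": 88}]'

```text
clock: 12.88
position: [0.5595, -0.0878, 0.0511]
tool_rot: [-3.141, 0.0, 0.204]
force: [0.2, -0.1, 0.1]
grip_width: 0.0754
```

```bash
cat > ns.py <<'E'
from h import *
import sys
k=sys.argv[1]
f=grab('wrist','wrist'+k); g=grab('side','side'+k)
s=bot.observe(); print(s['clock'],s['position'].round(4),s['tool_rot'].round(4),s['force'].round(2),s['grip_width'])
y=np.radians(11.6); ex=np.array([np.cos(y),np.sin(y)]); ey=np.array([-ex[1],ex[0]])
d=s['position'][:2]-[.5286,.0684]; print('TCP in block frame mm',(d@ex*1e3).round(1),(d@ey*1e3).round(1))
cv2.imwrite('pics/s%sa.png'%k,cv2.resize(g['pixels'][160:310,270:430,::-1],None,fx=4,fy=4,interpolation=2))
E
python3 ns.py 10
```

```text
12.975 [ 0.5595 -0.0882  0.051 ] [-3.1408e+00  6.0000e-04  2.0370e-01] [-0.02  0.06  0.26] 0.07496230626579581
TCP in block frame mm -1.2 -159.6
```

View pics/wrist10.png

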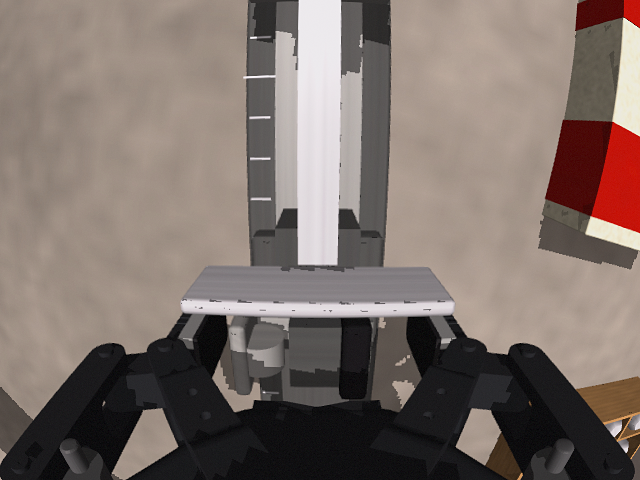

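View pics/s10a.png

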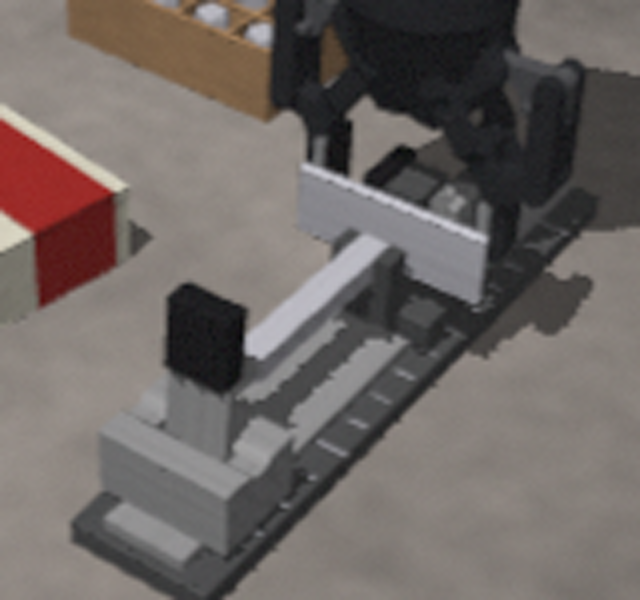

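```bash
cat > xb.py <<'E'
from h import *
import sys
f=get('wrist'+sys.argv[1]); y=np.radians(11.6); ex=np.array([np.cos(y),np.sin(y)]); ey=np.array([-ex[1],ex[0]])
b=np.array([.5286,.0684])
for a in sys.argv[2:]:
    u,v,z=map(float,a.split(',')); p=plane(f,u,v,z,True)[:2]-b; print(a,'block frame mm',(p@ex*1e3).round(1),(p@ey*1e3).round(1))
E
python3 xb.py 10 182,306,.085 453,307,.085 210,267,.085 430,268,.085
python3 - <<'E'
from h import *
g=get('side10')
for u,v in((243,352),(262,360)):
    p=plane(g,270+u/4,160+v/4,.07)[:2]-[.5286,.0684]; y=np.radians(11.6); print(p@[np.cos(y),np.sin(y)],p@[-np.sin(y),np.cos(y)])
E
```

```text
182,306,.085 block frame mm -46.7 -142.7
453,307,.085 block frame mm 46.2 -142.9
210,267,.085 block frame mm -34.9 -128.1
430,268,.085 block frame mm 36.0 -128.4
0.0011038466120582083 -0.03518251415863736
-0.007947746050827991 -0.03567519093296002
```

Call:
jog_arm --increments '[{"wx": 0, "wy": 0, "wz": 0, "x": 0.1, "y": -0.5, "z": 0, "claw": 88}, {"wx": 0, "wy": 0, "wz": 0, "x": 0.1, "y": -1, "z": 0, "claw": 88}, {"wx": 0, "wy": 0, "wz": 0, "x": 0.1, "y": -1.5, "z": 0, "claw": 88}, {"wx": 0, "wy": 0, "wz": 0, "x": 0.1, "y": -2, "z": 0, "claw": 88}, {"wx": 0, "wy": 0, "wz": 0, "x": 0.1, "y": -2.3, "z": 0, "claw": 88}, {"wx": 0, "wy": 0, "wz": 0, "x": 0.1, "y": -2.4, "z": 0, "claw": 88}, {"wx": 0, "wy": 0, "wz": 0, "x": 0.1, "y": -2.4, "z": 0, "claw": 88}]'

```text
clock: 13.85
position: [0.5556, -0.0642, 0.0511]
tool_rot: [-3.141, 0.0, 0.204]
force: [-0.3, -0.5, -0.1]
grip_width: 0.0754
```

```bash
python3 ns.py 11
```

```text
13.95 [ 0.5557 -0.0642  0.0511] [-3.1406e+00  3.0000e-04  2.0390e-01] [-0.58  0.3  -0.96] 0.07543211816398827
TCP in block frame mm -0.1 -135.4
```

View pics/s11a.png

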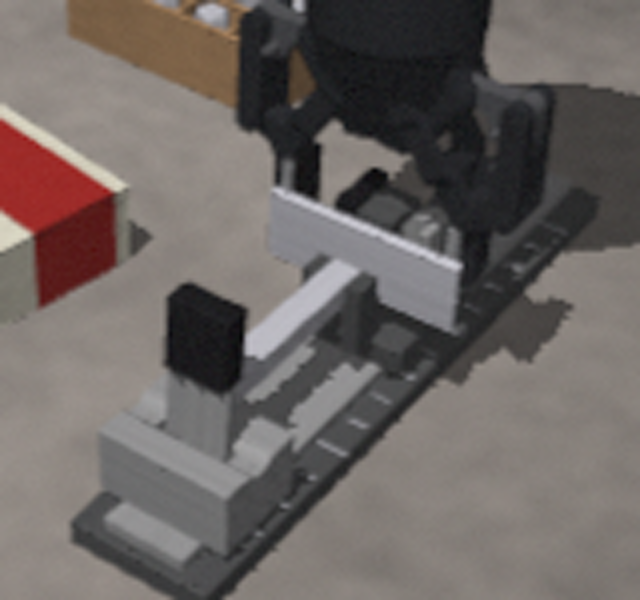

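View pics/wrist11.png

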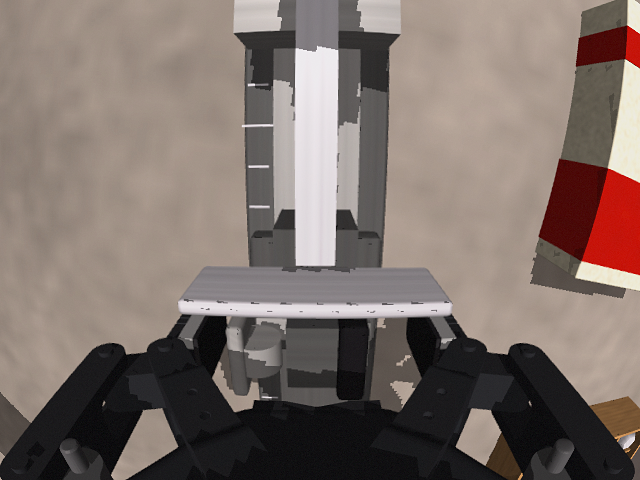

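```bash
python3 - <<'E'
from h import *
g=grab('scene','scene11')
cv2.imwrite('pics/sc11.png',cv2.resize(g['pixels'][195:290,290:385,::-1],None,fx=6,fy=6,interpolation=2))
E
```

```text
(no output)
```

View pics/sc11.png

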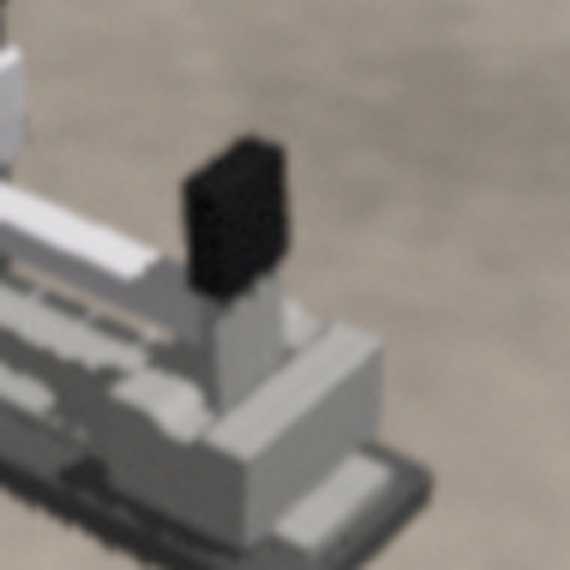

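Call:
jog_arm --increments '[{"wx": 0, "wy": 0, "wz": 0, "x": 0, "y": -0.1, "z": 0, "claw": 88}, {"wx": 0, "wy": 0, "wz": 0, "x": 0, "y": -0.2, "z": 0, "claw": 88}, {"wx": 0, "wy": 0, "wz": 0, "x": 0, "y": -0.3, "z": 0, "claw": 88}, {"wx": 0, "wy": 0, "wz": 0, "x": 0, "y": -0.4, "z": 0, "claw": 88}, {"wx": 0, "wy": 0, "wz": 0, "x": 0, "y": -0.4, "z": 0, "claw": 88}]'

```text
clock: 14.62
position: [0.5549, -0.0602, 0.0511]
tool_rot: [-3.141, 0.0, 0.204]
force: [0.3, -2.3, -0.2]
grip_width: 0.0752
```

```bash
cat > sc.py <<'E'
from h import *
import sys
k=sys.argv[1]; g=grab('scene','scene'+k)
cv2.imwrite('pics/sc%s.png'%k,cv2.resize(g['pixels'][195:290,290:385,::-1],None,fx=6,fy=6,interpolation=2))
s=bot.observe(); y=np.radians(11.6); ex=np.array([np.cos(y),np.sin(y)]); ey=np.array([-ex[1],ex[0]])
d=s['position'][:2]-[.5286,.0684]; print(s['clock'],'TCP block mm',(d@ex*1e3).round(2),(d@ey*1e3).round(2),'F along ex,ey',(s['force'][:2]@ex).round(2),(s['force'][:2]@ey).round(2),s['force'].round(2),s['grip_width'])
E
python3 sc.py 12
```

```text
14.675 TCP block mm -0.11 -131.25 F along ex,ey 0.06 -1.17 [ 0.29 -1.13 -1.43] 0.07535147850336282
```

View pics/sc12.png

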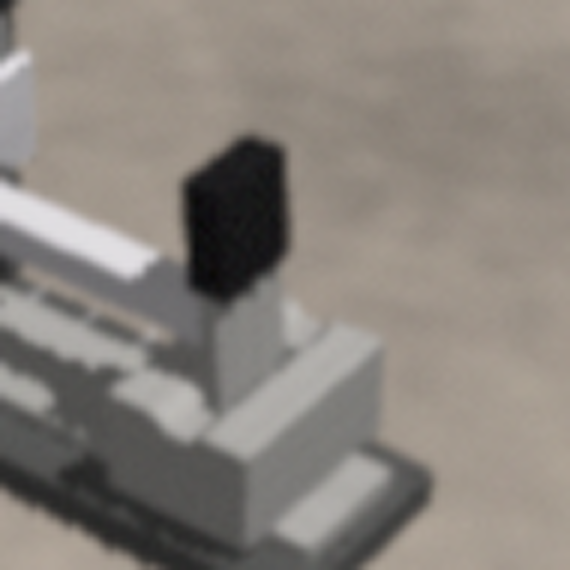

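Call:
jog_arm --increments '[{"wx": 0, "wy": 0, "wz": 0, "x": 0, "y": -0.1, "z": 0, "claw": 88}, {"wx": 0, "wy": 0, "wz": 0, "x": 0, "y": -0.2, "z": 0, "claw": 88}, {"wx": 0, "wy": 0, "wz": 0, "x": 0, "y": -0.25, "z": 0, "claw": 88}]'

```text
clock: 15.05
position: [0.5543, -0.0577, 0.0511]
tool_rot: [-3.14, 0.0, 0.204]
force: [0.1, -3.1, -0.2]
grip_width: 0.0753
```

```bash
python3 sc.py 13; python3 ns.py 13
```

```text
15.1 TCP block mm -0.12 -128.66 F along ex,ey -0.21 -1.4 [ 0.08 -1.42 -0.62] 0.07524285187783487
15.2 [ 0.5544 -0.0577  0.0511] [-3.1404e+00  3.0000e-04  2.0410e-01] [-0.2  -1.65 -0.71] 0.07509497642269325
TCP in block frame mm -0.1 -128.7
```

View pics/sc13.png

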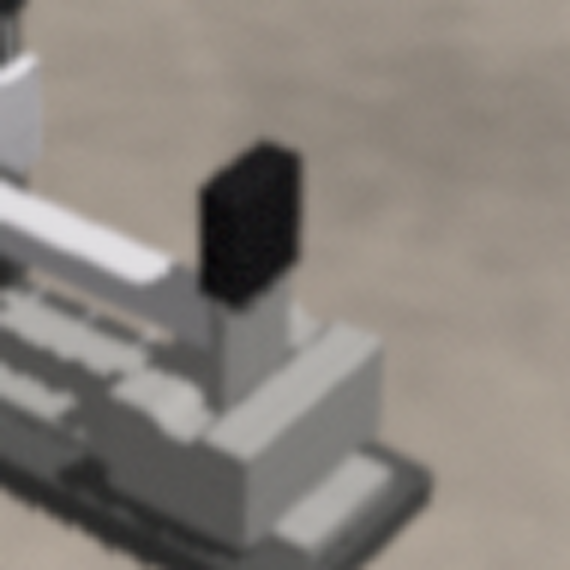

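View pics/s13a.png

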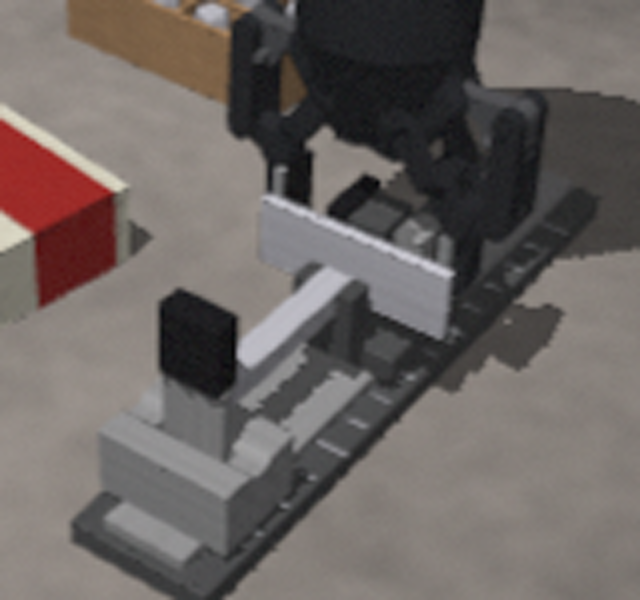

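View pics/wrist13.png

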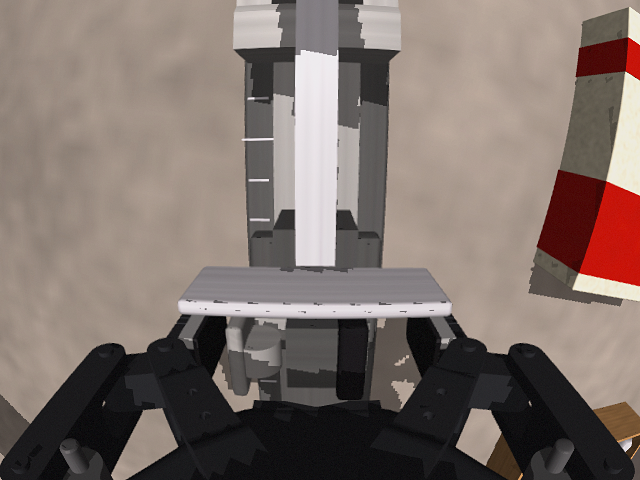

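The scene view shows the blade's black grip moved forward about 2.5 px (from (238,218) to (250,225) in the crop). So the nose is now touching the blade and has tipped it gently within its slot play. I'll hold briefly, then measure the tilt.

Call:
jog_arm --increments '[{"wx": 0, "wy": 0, "wz": 0, "x": 0, "y": 0, "z": 0, "claw": 88}, {"wx": 0, "wy": 0, "wz": 0, "x": 0, "y": 0, "z": 0, "claw": 88}, {"wx": 0, "wy": 0, "wz": 0, "x": 0, "y": 0, "z": 0, "claw": 88}]'

```text
clock: 15.58
position: [0.5544, -0.0577, 0.0511]
tool_rot: [-3.14, 0.0, 0.204]
force: [0.9, -1.8, 0.0]
grip_width: 0.0749
```

```bash
python3 sc.py 14; python3 - <<'E'
from h import *
y=np.radians(11.6); ex=np.array([np.cos(y),np.sin(y)]); ey=np.array([-ex[1],ex[0]])
def cen(f,b):
    g=(f['pixels'][b[1]:b[3],b[0]:b[2]].max(2)<55).astype(np.uint8)
    n,l,st,c=cv2.connectedComponentsWithStats(g); i=1+np.argmax(st[1:,4]); return c[i]+[b[0],b[1]],st[i,4]
for a,bb in(('7','7'),('12',None),('13','13'),('14',None)):
    c,n=cen(get('scene'+a),(312,212,348,252)); o,d=ray(get('scene'+a),*c)
    if bb:
        c2,n2=cen(get('side'+bb),(302,225,336,262)); o2,d2=ray(get('side'+bb),*c2)
        t=np.linalg.lstsq(np.c_[d,-d2],o2-o,rcond=None)[0]; p=(o+d*t[0]+o2+d2*t[1])/2; q=p[:2]-[.5286,.0684]
        print(a,c.round(2),n,c2.round(2),n2,'grip ctr block mm',(q@ex*1e3).round(1),(q@ey*1e3).round(1),'z',p[2].round(4))
    else: q=plane(get('scene'+a),*c,.0985)[:2]-[.5286,.0684]; print(a,c.round(2),n,(q@ex*1e3).round(1),(q@ey*1e3).round(1))
E
```

```text
15.625 TCP block mm -0.1 -128.67 F along ex,ey 0.18 -1.35 [ 0.44 -1.29 -0.74] 0.07506727608272094
7 [328.79 231.16] 337 [321.37 244.54] 436 grip ctr block mm -0.6 -6.3 z 0.0971
12 [328.8  231.14] 337 1.3 -4.6
13 [331.04 232.19] 330 [319.06 245.61] 409 grip ctr block mm 0.2 -1.4 z 0.0978
14 [332.04 232.61] 330 1.4 1.7
```

Call:
jog_arm --increments '[{"wx": 0, "wy": 0, "wz": 0, "x": 0, "y": -0.05, "z": 0, "claw": 88}, {"wx": 0, "wy": 0, "wz": 0, "x": 0, "y": -0.1, "z": 0, "claw": 88}, {"wx": 0, "wy": 0, "wz": 0, "x": 0, "y": -0.1, "z": 0, "claw": 88}, {"wx": 0, "wy": 0, "wz": 0, "x": 0, "y": -0.1, "z": 0, "claw": 88}]'

```text
clock: 16.12
position: [0.5542, -0.0566, 0.0511]
tool_rot: [-3.14, 0.0, 0.204]
force: [0.1, -1.2, -1.1]
grip_width: 0.0753
```

```bash
python3 sc.py 15; python3 ns.py 15; cat > gc.py <<'E'
from h import *
import sys
y=np.radians(11.6); ex=np.array([np.cos(y),np.sin(y)]); ey=np.array([-ex[1],ex[0]])
def cen(f,b):
    g=(f['pixels'][b[1]:b[3],b[0]:b[2]].max(2)<55).astype(np.uint8)
    n,l,st,c=cv2.connectedComponentsWithStats(g); i=1+np.argmax(st[1:,4]); return c[i]+[b[0],b[1]],st[i,4]
a=sys.argv[1]
c,n=cen(get('scene'+a),(312,212,348,252)); o,d=ray(get('scene'+a),*c)
c2,n2=cen(get('side'+a),(302,225,336,262)); o2,d2=ray(get('side'+a),*c2)
t=np.linalg.lstsq(np.c_[d,-d2],o2-o,rcond=None)[0]; p=(o+d*t[0]+o2+d2*t[1])/2; q=p[:2]-[.5286,.0684]
print(a,c.round(2),n,c2.round(2),n2,'grip ctr block mm',(q@ex*1e3).round(1),(q@ey*1e3).round(1),'z',p[2].round(4))
E
python3 gc.py 15
```

```text
16.175 TCP block mm -0.1 -127.63 F along ex,ey -0.14 -2.12 [ 0.29 -2.11 -0.92] 0.07514957827589724
16.275 [ 0.5542 -0.0566  0.0511] [-3.1403e+00  3.0000e-04  2.0420e-01] [-0.5  -1.46 -0.12] 0.07516321416847298
TCP in block frame mm -0.1 -127.6
15 [332.21 232.65] 334 [318.81 246.05] 404 grip ctr block mm -0.3 0.2 z 0.0977
```

View pics/sc15.png

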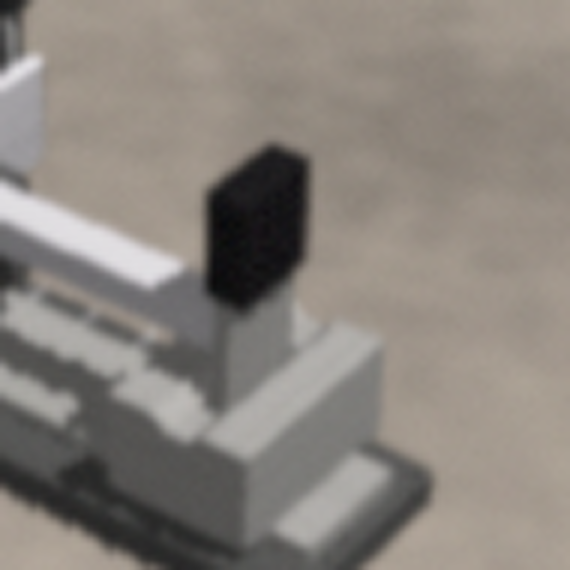

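View pics/wrist15.png

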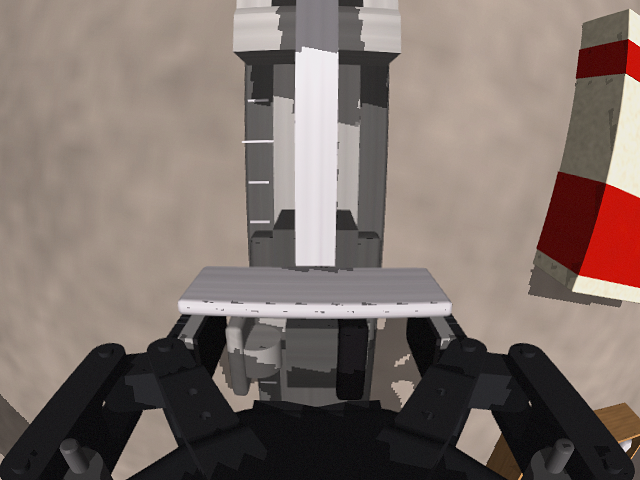

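```bash
python3 xb.py 15 178,312,.085 452,314,.085 178,303,.085 452,304,.085 234,50,.052 399,51,.052; cp pics/wrist8.pkl pics/wrist8b.pkl; python3 xb.py 8 248,203,.085 248,207,.085 390,207,.085 310,40,.07
```

```text
178,312,.085 block frame mm -47.5 -113.6
452,314,.085 block frame mm 47.3 -114.1
178,303,.085 block frame mm -47.0 -110.0
452,304,.085 block frame mm 46.7 -110.2
234,50,.052 block frame mm -31.1 -22.2
399,51,.052 block frame mm 31.5 -22.5
248,203,.085 block frame mm -47.6 -192.5
248,207,.085 block frame mm -47.7 -195.2
390,207,.085 block frame mm 46.0 -194.6
310,40,.07 block frame mm -7.5 -82.9
```

```bash
python3 -c "
import cv2;i=cv2.imread('pics/wrist15.png');cv2.imwrite('pics/w15a.png',cv2.resize(i[255:325,165:265],None,fx=8,fy=8,interpolation=2)[:, :800]);cv2.imwrite('pics/w15b.png',cv2.resize(i[30:75,220:320],None,fx=8,fy=8,interpolation=2))"
```

```text
(no output)
```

View pics/w15a.png

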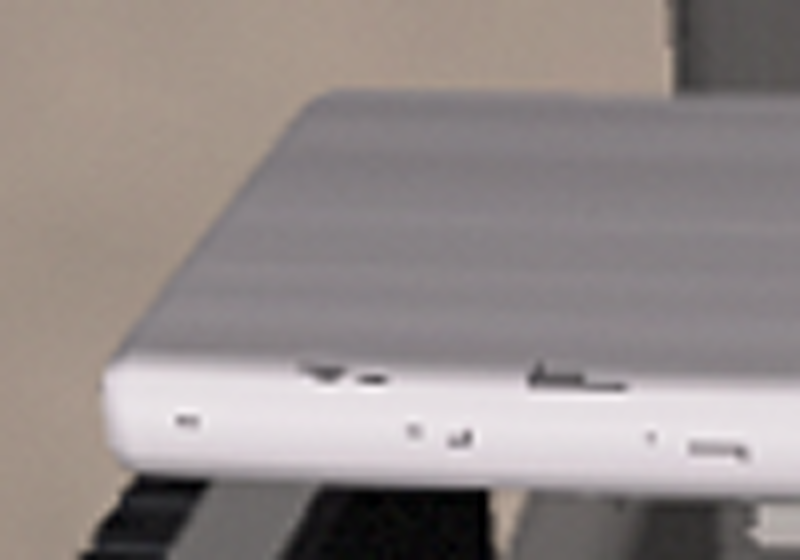

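View pics/w15b.png

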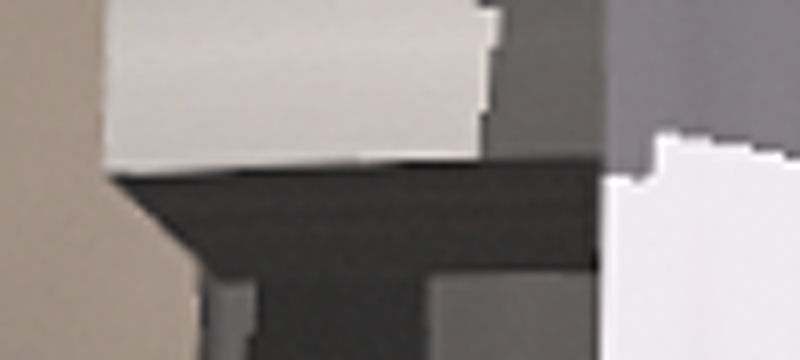

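Everything agrees. The crossbar puts the nose at about -1 to -2 mm from the slot centre, and the blade is upright with its grip centre at +0.2 mm. The lever has been open all along, so I'll squeeze now.

Call:
jog_arm --increments '[{"wx": 0, "wy": 0, "wz": 0, "x": 0, "y": 0, "z": 0, "claw": 70}, {"wx": 0, "wy": 0, "wz": 0, "x": 0, "y": 0, "z": 0, "claw": 60}, {"wx": 0, "wy": 0, "wz": 0, "x": 0, "y": 0, "z": 0, "claw": 50}, {"wx": 0, "wy": 0, "wz": 0, "x": 0, "y": 0, "z": 0, "claw": 40}, {"wx": 0, "wy": 0, "wz": 0, "x": 0, "y": 0, "z": 0, "claw": 30}, {"wx": 0, "wy": 0, "wz": 0, "x": 0, "y": 0, "z": 0, "claw": 25}, {"wx": 0, "wy": 0, "wz": 0, "x": 0, "y": 0, "z": 0, "claw": 25}, {"wx": 0, "wy": 0, "wz": 0, "x": 0, "y": 0, "z": 0, "claw": 25}]' --squeeze 40

```text
clock: 17.27
position: [0.5546, -0.0564, 0.0516]
tool_rot: [-3.14, -0.001, 0.204]
force: [-0.5, -0.0, 9.0]
grip_width: 0.0353
```

```bash
python3 sc.py 16; python3 ns.py 16; python3 gc.py 16
```

```text
17.325 TCP block mm 0.35 -127.52 F along ex,ey 0.01 0.49 [-0.09  0.48  9.44] 0.034755838187242705
17.425 [ 0.5546 -0.0564  0.0516] [-3.1404e+00 -6.0000e-04  2.0400e-01] [-0.2   0.29 10.03] 0.03491871227971264
TCP in block frame mm 0.4 -127.5
16 [332.07 232.63] 332 [318.71 246.  ] 400 grip ctr block mm -0.1 0.2 z 0.0978
```

View pics/wrist16.png

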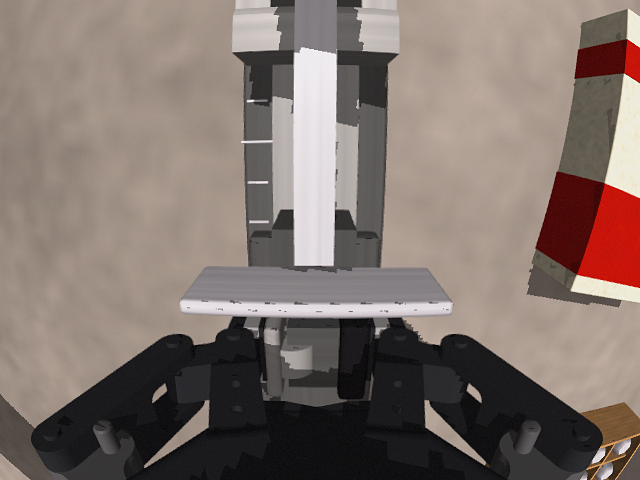

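View pics/s16a.png

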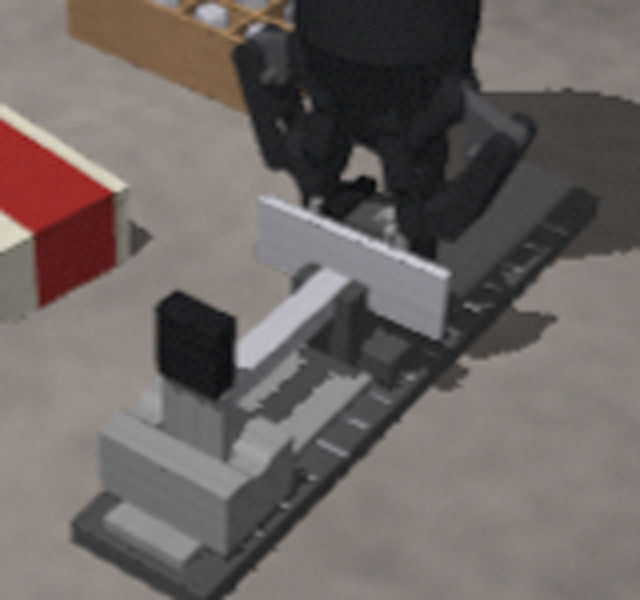

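View pics/sc16.png

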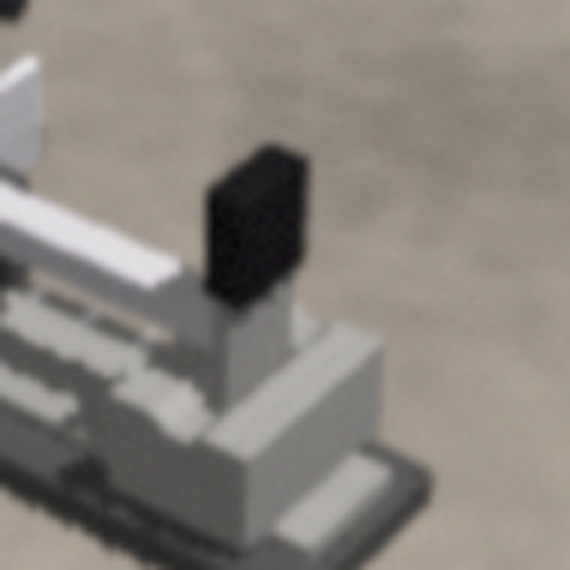

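Opening is 35 mm, which is the closed width. The blade and leg did not move during the squeeze, and the lever plate at (273,365) is now in against the head. Handing in while holding.

```bash
python3 -c "
from h import *
print(bot.job_done()); s=bot.observe(); print(s['clock'],s['position'].round(4),s['force'].round(2),s['grip_width'])"
```

```text
the job is handed in; nothing more can be done
None
the job is handed in; nothing more can be done
```

I put the blade in the block's slot, let go of it, and pushed the leg up to it by the crossbar with the lever open. I then squeezed the lever closed at 40 N and handed the job in while still holding it, at about 17.4 s of the 51 s allowed. No verdict was given.

**Last checks before hand-in:**
- **Blade:** home in the slot and about upright, with its grip centre within about 0.3 mm of the slot centre.
- **Nose:** about 1 to 2.5 mm short of the slot centre line, from the crossbar position and the blade's face. The blade grip hides the nose in the side and scene views, so this is not a direct sight of it.
- **Lever:** the finger opening read 35 mm. The closed width is 36 mm, and the gripper also read about 0.5 mm low on the 14 mm blade grip. In the wrist picture the lever is in against the head.
- **Leg and bystanders:** the leg and blade did not move when I squeezed. Nothing went near the bolts or the carton, but I did not measure their positions at the end.

**What disagreed:**
- After release the blade leaned slightly back in its slot play; the first nose contact stood it up.
- About 10 N of upward force on the tool remained after the squeeze, probably from the pads swinging forward as they closed. It is well under the force limits.

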